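# Log the waste bin and hold its sprung lid

### The arm

A 6-joint arm with a two-finger parallel gripper is mounted at the origin on the work surface. World frame = base frame: x ahead of the robot, y to its left, z up, the work surface at z = 0. Lengths are in m, angles in rad, forces in N, time in s.
With the tool pointing down it reaches from about 0.15 to 0.775 m from the base axis. Payload 6.1 kg.
Tool frame: the origin (TCP) lies midway between the tips of the shut fingers; the grasp point (between the pads) lies grip_point_offset behind it (grip_point_offset is the distance from the TCP to the grasp point, in m); y points along the fingers, z is the direction in which the jaws open and shut, and the axes are right-handed (so a half turn about y gives the same grasp; the last joint's range is limited). The gripper opens to 85 mm and grips with 20 to 120 N. Pads are 22 mm wide; open, the fingers measure 114 mm over their backs; the gripper's body (76 mm by 85 mm) begins 54 mm behind the grasp point. The pads swing forward as they close: fully open they stand 13 mm farther back than shut.
Start: joints at [-1.341, 0.126, -0.04, 1.405, 0, 1.571], TCP at [0.12, -0.511, 0.231] pointing down, gripper open.
Joint ranges: [-2.72, 2.72], [-0.95, 1.95], [-1.27, 1.35], [-1.78, 2.02], [-1.46, 1.47], [-3.14, 3.14]. Speed limits (rad/s): [2.39, 2.39, 3.01, 3.14, 3.14, 3.14].

### API

Orientations are given as a 3x3 rotation matrix whose columns are the frame's x, y, z axes.
In Python, from workcell import * gives the robot as it stands.
- The arm moves only by the tool servo_tool, never from a script. Its arguments are lists of equal length, an entry for each row: "offset": the shift along the tool's x, y, z normalised to -1 to 1, where 1 is 10 cm, a list of three; "dr": the turn, a rotation vector about the tool's x, y, z normalised to -1 to 1, where 1 is pi rad, a list of three; "fingers": the finger opening in mm, from 0 to 85.4. In form: {"offset": [[x, y, z], ...], "dr": [[rx, ry, rz], ...], "fingers": [fingers, ...]}. A call has 1 to 8 rows; each row shifts and turns the commanded pose from where the row before left it, along the tool's axes as they then stand; what a row does not reach is not made up. A row lasts 1/12 s, in which the tool goes at most 41.7 mm and 7.16 degrees, less where a joint would pass 70% of its speed; a pose out of reach is approached as far as the arm can. A call with a number of a shift or a turn outside -1 to 1 is refused whole. A call with a gripper value outside its range is refused whole. The fingers move at their own pace and stop on an object; "force" is the grip in N (left out, the last holds). Time passes only in rows, so rows that do not move let the fingers close. It gives the time, the measured TCP pose, the force and the opening at its end, in the units of the state.
- get_obs(): the state, without advancing time (a new reading comes with each control period).
- snapshot(name): name is "scene" or "top" or "wrist"; returns the picture (480x640x3 uint8, blue, green, red); there is no depth.
- camera_model(name): a dict with "K" (3x3 intrinsics, pixels), "world_from_camera" (4x4, takes a point from camera to world coordinates). Camera axes: x right, y up, looking along -z (the intrinsics and any distortion apply to the point x, -y, -z); pixel columns grow to the right and rows downward; lengths in m; the calibration is good to about 2 mm. A picture is of the moment at which its call begins: read the wrist's pose just before it. camera_model takes no time and is no camera call; for the wrist camera it gives the pose at the moment of the call.
- job_done(): hands the job in, once; it reports no verdict.
The state is a dict: "time_s": time; "joint_positions": joint angles; "joint_velocities": joint speeds; "joint_efforts": joint torques, N m; "ee_pos": TCP position; "orientation": TCP orientation; "contact_force": force on the tool from outside, world axes, zero at the start; "wrist_torque": the same for the moment, N m; "width": finger opening in m.
Only numpy, scipy, OpenCV 4.12 (cv2) and the standard library are available. Lean on these libraries where they do the work, as an engineer would, in place of code of your own. Each camera call takes 0.05 s, during which the arm holds its last target.

### The job

Log the used-abrasives bin and open it: lift the hand scanner off its dock, point its window squarely at the barcode label on the sloped stand from about 80 mm away and keep it still for two seconds, then stand the scanner upright on its dock again and let go of it. Then raise the bin's sprung lid by its bar handle clearly past its balance point (50 degrees open) without letting it spring wide open, bring it back and keep holding it just below the balance point (about 10 degrees below it), so that it would fall shut by itself if released; the job finishes with the robot still holding the lid there. Leave the other things on the table where they are.

Things in the scene. Friction and masses are not known exactly. Their poses are not given: they have to be found in the camera images.
- scanner: hand-held code reader, about 200 g, balancing about 50 mm above its underside, standing on its window end on the dock: grey head 60 x 60 mm from 0 to 42 mm, neck 46 x 46 mm up to 50 mm, square black grip 34 x 34 mm (edges rounded) from 50 to 102 mm above the underside. Origin: centre of the underside, which is the window; z points up through the grip, the scanner looks along its -z; x and y are square to the grip's flats
- dock: fixed black charging pad 110 x 110 mm, 8 mm high (the scanner stands on its top), with a small block 30 x 50 mm, 22 mm high on its far (+x) edge, centred 68 mm from the pad's centre; origin under the pad's centre, at table height
- label: white barcode label 60 x 78 mm on the sloped plate of a fixed stand (plate 85 x 100 mm); origin: centre of the label, about 70 mm above the table; z is the label's outward normal, which leans 0.5 rad from vertical towards the robot side (the stand's front)
- bin: fixed grey steel waste bin, 170 (x) x 240 (y) x 100 mm high; origin under its centre; its front faces -x of its own frame. The lid is a plate 180 x 250 mm with a hood 50 mm high on top whose front is 80 mm behind the bar handle (its top is 158 mm above the table when the lid is shut).
- bin_hinge (a point): middle of the lid's hinge line, which runs along the bin's y at its far (+x) rim, 102 mm above the table; axes as the bin's
- lid_bar (a point): middle of the lid's bar handle: a round steel bar 14 mm thick, 150 mm long, parallel to the hinge, held at its ends by two arms (10 mm wide, 75 mm either side of the middle), 230 mm from the hinge line its axis 50 mm in front of the lid's front edge, 107 mm above the table when shut; moves with the lid. The bar can turn between gripped fingers
- lid (a joint): lid opening in rad: 0 shut (at the start), stop at 1.6; as it grows the bar goes up and then away from the robot. The 0.9 kg lid is sprung: below 0.873 rad (50 degrees) it falls shut by itself, above it springs open; lifting it at the bar takes about 1.5 N when shut and less towards the balance point; beyond 1.3 rad it counts as wide open
- tape_roll: yellow masking-tape roll lying flat, 90 mm across, 24 mm high; origin under its centre. Bystander
- sanding_block: cork sanding block 70 x 110 mm, 32 mm high; origin under its centre. Bystander
- spray_can: standing aluminium spray can, 65 mm across, 190 mm high; origin under its centre. Bystander
- paint_jar: standing white jar with lid, 80 mm across, 100 mm high; origin under its centre. Bystander
- mixing_cup: open white plastic cup, 80 mm across, 90 mm high; origin under its centre. Bystander
- scraper: flat hand scraper lying on the table, about 200 to 260 mm long; origin under it. Bystander
There are look-alikes about, which are no part of the job. What is shaped like the scanner but purple or yellow is not meant.

How it is judged:
On the way, in this order (a step that is already met when the one before it is completed fails the run):
1. the held scanner looks squarely at the label from 40 to 130 mm, its centre line within 18 mm of the label's centre, within 17 degrees of square, kept still for a second (x of label in the frame of scanner between -0.018 and 0.018 m and y of label in the frame of scanner between -0.018 and 0.018 m and z of label in the frame of scanner between -0.13 and -0.04 m and angle between the z axis of label and the z axis of scanner, either way round below 0.3 rad and linear speed of scanner below 0.03 m/s and angular speed of scanner below 0.25 rad/s and contact force between the fingers and scanner above 0.5 N and value of joint lid below 0.05 rad), for 1 s.
2. the scanner stands upright on its dock again, released, the lid still shut (horizontal distance between scanner and dock below 0.03 m and angle between scanner's own z axis and vertical below 0.12 rad and height (world z) of scanner below 0.013 m and contact force between the fingers and scanner below 0.05 N and linear speed of scanner below 0.03 m/s and value of joint lid below 0.05 rad), for 0.2 s.
3. the lid is raised past its balance point (at least 0.90 rad), held by the robot (value of joint lid above 0.9 rad and contact force between any of the fingers, the arm and lid above 0.1 N), for 0.1 s.
4. the lid is back just below its balance point, held still by the robot (value of joint lid between 0.58 and 0.855 rad and velocity of joint lid between -0.1 and 0.1 rad/s and contact force between any of the fingers, the arm and lid above 0.1 N), for 0.3 s.
At the end, for the whole second after the job is handed in: The robot holds the lid still between 0.58 and 0.855 rad open (balance at 0.873), its force on the lid above 0.1 N; the scanner stands upright and released on the dock, its centre within 30 mm of the pad's centre (all of step 4 and horizontal distance between scanner and dock below 0.03 m and angle between scanner's own z axis and vertical below 0.12 rad and height (world z) of scanner below 0.013 m and contact force between the fingers and scanner below 0.05 N and linear speed of scanner below 0.03 m/s); the arm keeps its last pose, push and grip.
It fails at once if the lid springs wide open (beyond 1.35 rad) (value of joint lid above 1.35 rad).
It fails at once if a bystander is moved by more than 30 mm or knocked over (distance of any of tape_roll, sanding_block, spray_can, paint_jar, mixing_cup, scraper from where it was at the start of the episode above 0.03 m or angle between any of tape_roll, sanding_block, spray_can, paint_jar, mixing_cup's own z axis and vertical above 0.4 rad).
It also fails if it takes over 72 s, if anything falls off the work surface, if the arm or the gripper's body presses on something with over 40 N, if the wrist force passes 120 N, or if a joint passes its speed limit or range.

## Working session

There is one attempt and no reset: what is moved stays moved. The work goes in short steps, Python scripts to look and compute and a tool call to move; the robot and the scene stay as the last step left them, time stands still between calls to the robot, and variables do not carry over. Pictures are saved under pics/ and viewed, and the job is handed in when it is done.

Besides the shell and the picture viewer there is one more tool, called after "Emit:" as a command line: name --argument value ..., lists and objects as JSON in quotes. servo_tool: Moves the arm, as the interface text tells. Its arguments: {"type":"object","properties":{"offset":{"type":"array","items":{"type":"array","items":{"type":"number"}}},"dr":{"type":"array","items":{"type":"array","items":{"type":"number"}}},"fingers":{"type":"array","items":{"type":"number"}},"force":{"type":"number"}},"required":["offset","dr","fingers"]}

```bash
ls; mkdir -p pics
python3 - <<'E'
from workcell import *
import cv2, numpy as np
o=get_obs(); print({k:np.round(v,3).tolist() for k,v in o.items()} if isinstance(o,dict) else o)
try: print(grip_point_offset)
except Exception as e: print(e)
for n in ["scene","top","wrist"]:
    c=camera_model(n); print(n,np.round(c["K"],1).tolist(),np.round(c["world_from_camera"],4).tolist(),[k for k in c])
    cv2.imwrite(f"pics/{n}0.png",snapshot(n))
E
```

```text
pics
{'time_s': 0.0, 'joint_positions': [-1.341, 0.126, -0.041, 1.405, 0.0, 1.571], 'joint_velocities': [-0.0, -0.0, -0.0, -0.0, 0.001, -0.0], 'joint_efforts': [-0.001, -43.591, 35.292, 0.017, -0.0, -0.0], 'ee_pos': [0.119, -0.511, 0.231], 'orientation': [[-0.974, -0.0, 0.228], [-0.228, 0.002, -0.974], [-0.0, -1.0, -0.002]], 'contact_force': [-0.265, -0.197, -0.076], 'wrist_torque': [-0.042, -0.008, -0.051], 'width': 0.085}
0.0187
scene [[599.5, 0.0, 327.0], [0.0, 599.5, 234.1], [0.0, 0.0, 1.0]] [[0.6511, -0.4634, 0.6011, 1.655], [0.7589, 0.3889, -0.5222, -0.9747], [0.0082, 0.7962, 0.605, 1.2432], [0.0, 0.0, 0.0, 1.0]] ['K', 'world_from_camera']
top [[557.4, 0.0, 312.8], [0.0, 557.4, 240.1], [0.0, 0.0, 1.0]] [[0.0221, 0.9939, -0.1079, 0.3259], [-0.9997, 0.0206, -0.0151, 0.0187], [-0.0128, 0.1082, 0.9941, 1.8282], [0.0, 0.0, 0.0, 1.0]] ['K', 'world_from_camera']
wrist [[363.6, 0.0, 320.9], [0.0, 363.6, 241.5], [0.0, 0.0, 1.0]] [[0.2277, 0.9316, 0.2833, 0.1917], [-0.9737, 0.2181, 0.0656, -0.4938], [-0.0007, -0.2908, 0.9568, 0.373], [0.0, 0.0, 0.0, 1.0]] ['K', 'world_from_camera']
```

View pics/scene0.png

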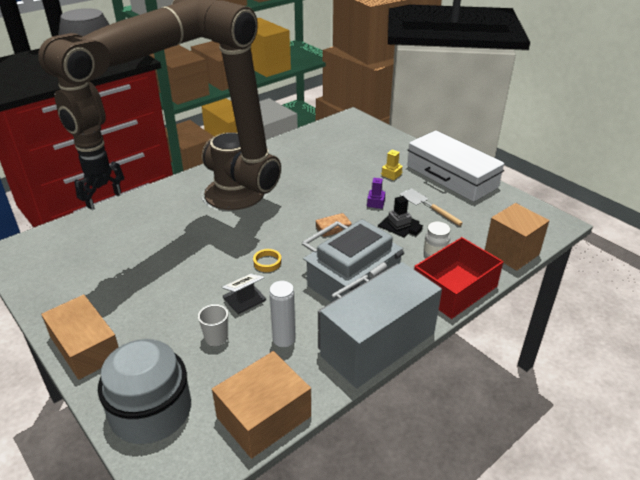

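View pics/top0.png

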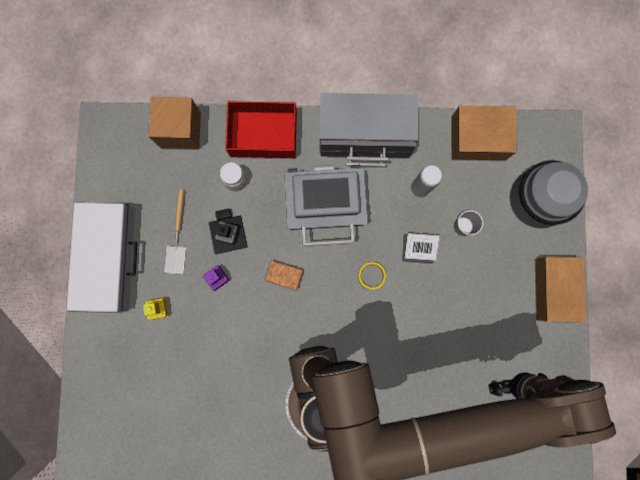

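View pics/wrist0.png

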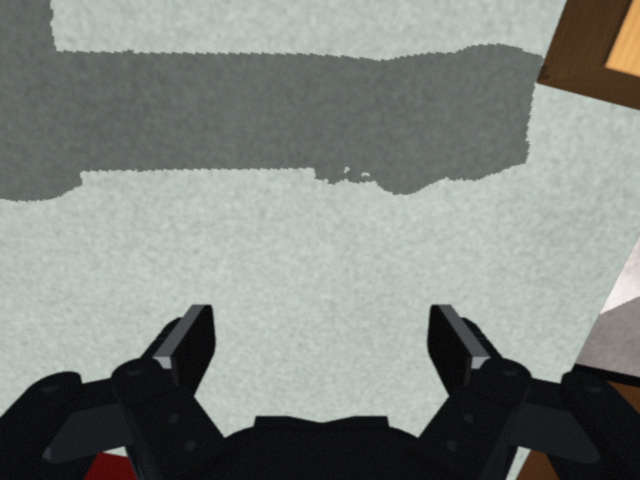

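Top view: the scanner candidates are the grey/black one on the black pad (227,232), the purple one (216,278) and the yellow one (154,309). The first fits, because it has a black grip and stands on the dock. I'll confirm it in enlarged crops.

Run:
```python
import cv2, numpy as np
t=cv2.imread("pics/top0.png"); s=cv2.imread("pics/scene0.png")
def crop(im,x0,y0,w,h,W,H): return cv2.resize(im[y0:y0+h,x0:x0+w],(W,H),interpolation=cv2.INTER_CUBIC)
a=crop(t,197,200,60,60,400,400); b=crop(s,370,185,60,60,400,400)
cv2.imwrite("pics/c1.png",np.hstack([a,b]))
a=crop(t,390,215,60,60,400,400); b=crop(s,210,260,60,60,400,400)
cv2.imwrite("pics/c2.png",np.hstack([a,b]))
a=crop(t,276,150,104,104,400,400); b=crop(s,295,205,120,120,400,400)
cv2.imwrite("pics/c3.png",np.hstack([a,b]))
```

```text
(no output)
```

View pics/c1.png

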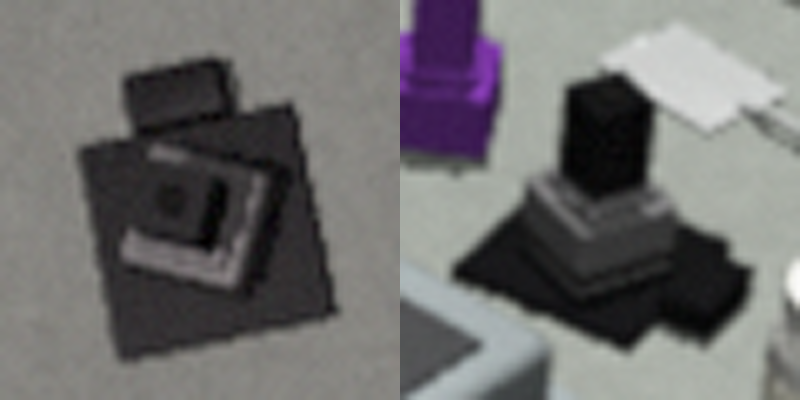

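View pics/c2.png

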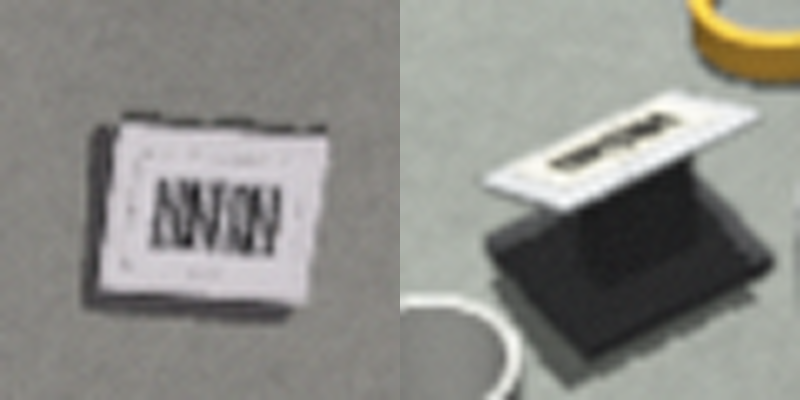

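View pics/c3.png

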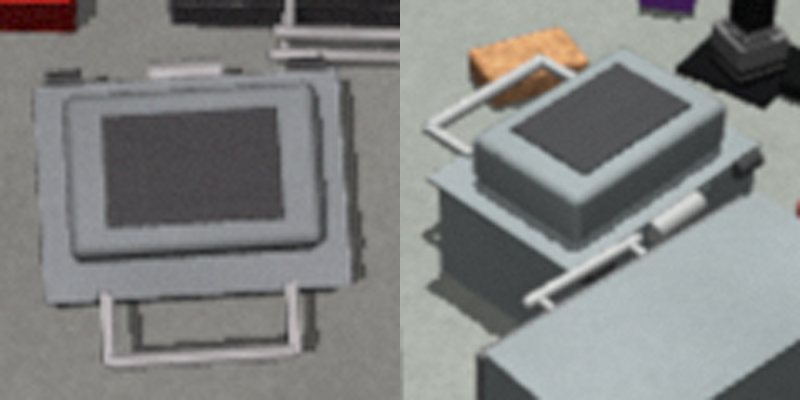

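```bash
cat > h.py <<'E'
import numpy as np, cv2
from workcell import *
def ray(c,px):
    K=c["K"];T=np.array(c["world_from_camera"])
    p=np.linalg.inv(K)@np.array([px[0],px[1],1.0]); d=T[:3,:3]@np.array([p[0],-p[1],-p[2]])
    return T[:3,3],d/np.linalg.norm(d)
def atz(c,px,z):
    o,d=ray(c,px); return o+d*(z-o[2])/d[2]
def proj(c,P):
    T=np.linalg.inv(np.array(c["world_from_camera"])); q=T[:3,:3]@np.asarray(P)+T[:3,3]
    v=np.array(c["K"])@np.array([q[0],-q[1],-q[2]]); return v[:2]/v[2]
E
python3 - <<'E'
from h import *
c=camera_model("top")
def pts(lst,x0,y0,s,z): return np.array([atz(c,(x0+p[0]*s-.5+s/2,y0+p[1]*s-.5+s/2),z) for p in lst])
pad=pts([(80,150),(293,105),(337,312),(122,358)],197,200,.15,.008)
print("pad",pad.round(4).tolist(),pad.mean(0).round(4),[np.linalg.norm(pad[i]-pad[i-1]).round(4) for i in range(4)])
hd=pts([(150,148),(275,176),(243,290),(120,258)],197,200,.15,.050)
print("head",hd.round(4).tolist(),hd.mean(0).round(4),[np.linalg.norm(hd[i]-hd[i-1]).round(4) for i in range(4)])
lab=pts([(120,120),(328,135),(308,303),(100,290)],390,215,.15,.07)
print("plate",lab.round(4).tolist(),lab.mean(0).round(4),[np.linalg.norm(lab[i]-lab[i-1]).round(4) for i in range(4)])
lid=pts([(37,85),(340,70),(352,285),(48,302)],276,150,.26,.105)
print("lid",lid.round(4).tolist(),lid.mean(0).round(4),[np.linalg.norm(lid[i]-lid[i-1]).round(4) for i in range(4)])
bar=pts([(108,360),(298,350)],276,150,.26,.107); print("bar",bar.round(4).tolist(),bar.mean(0).round(4),np.linalg.norm(bar[0]-bar[1]))
for n,p,z in [("tape",(372,276),.02),("sand",(284,274),.03),("spray",(431,176),.19),("jar",(232,175),.1),("cup",(469,222),.09),("scraper end",(175,272),.003),("scraper end2",(181,190),.01)]:
    print(n,atz(c,p,z).round(3))
E
```

```text
pad [[0.5761, 0.3921, 0.008], [0.6008, 0.2871, 0.008], [0.4982, 0.2617, 0.008], [0.4732, 0.3669, 0.008]] [0.5371 0.3269 0.008 ] [np.float64(0.106), np.float64(0.1078), np.float64(0.1058), np.float64(0.1082)]
head [[0.572, 0.3495, 0.05], [0.5596, 0.2884, 0.05], [0.5039, 0.3018, 0.05], [0.5182, 0.3619, 0.05]] [0.5384 0.3254 0.05  ] [np.float64(0.0553), np.float64(0.0624), np.float64(0.0573), np.float64(0.0617)]
plate [[0.5469, -0.2546, 0.07], [0.5417, -0.3532, 0.07], [0.4615, -0.3436, 0.07], [0.4656, -0.2454, 0.07]] [ 0.5039 -0.2992  0.07  ] [np.float64(0.0818), np.float64(0.0988), np.float64(0.0808), np.float64(0.0982)]
lid [[0.7279, 0.1365, 0.105], [0.7452, -0.1115, 0.105], [0.5677, -0.1233, 0.105], [0.5487, 0.1227, 0.105]] [0.6474 0.0061 0.105 ] [np.float64(0.1797), np.float64(0.2486), np.float64(0.1779), np.float64(0.2468)]
bar [[0.5023, 0.0728, 0.107], [0.5136, -0.0803, 0.107]] [ 0.5079 -0.0037  0.107 ] 0.15353866620509626
tape [ 0.409 -0.148  0.02 ]
sand [0.409 0.136 0.03 ]
spray [ 0.703 -0.305  0.19 ]
jar [0.715 0.305 0.1  ]
cup [ 0.582 -0.444  0.09 ]
scraper end [0.409 0.497 0.003]
scraper end2 [0.682 0.488 0.01 ]
```

```bash
cat >> h.py <<'E'
from scipy.spatial.transform import Rotation as Ro
def Rt(yaw,tilt=0):
    "tool pointing down, tool z at world angle yaw, then turned by tilt about tool x (tip goes towards +z tool dir)"
    y=np.array([0,0,-1.]); z=np.array([np.cos(yaw),np.sin(yaw),0]); x=np.cross(y,z)
    return np.column_stack([x,y,z])@Ro.from_rotvec([tilt,0,0]).as_matrix()
def plan(p1,R1,p0=None,R0=None,n=None,vmax=.40,wmax=.038):
    if p0 is None:
        o=get_obs(); p0=np.array(o["ee_pos"]); R0=np.array(o["orientation"])
    p0=np.array(p0,float);p1=np.array(p1,float)
    rv=Ro.from_matrix(R0.T@R1).as_rotvec()
    nn=int(np.ceil(max(np.linalg.norm(p1-p0)/.1/vmax,np.linalg.norm(rv)/np.pi/wmax,1)))
    n=max(n or nn,nn); p=p0.copy();R=R0.copy();off=[];dr=[]
    drr=np.round(rv/np.pi/n,4)
    for i in range(n):
        t=p0+(p1-p0)*(i+1)/n
        s=np.round(R.T@(t-p)/.1,3); off.append(s.tolist()); dr.append(drr.tolist())
        p=p+R@s*.1; R=R@Ro.from_rotvec(drr*np.pi).as_matrix()
    for k in range(0,n,8): print('"offset":',off[k:k+8],'\n"dr":',dr[k:k+8])
    print("n",n,"end",p.round(4),"start",p0.round(4),"rot",(rv/np.pi).round(3))
    return p,R
def st():
    o=get_obs(); print("t",round(o["time_s"],2),"p",np.round(o["ee_pos"],4),"q",np.round(o["joint_positions"],3),"F",np.round(o["contact_force"],2),"w",round(o["width"],4)); return o
E
python3 - <<'E'
from h import *
plan([.40,-.27,.38],Rt(-.22))
E
```

```text
"offset": [[-0.328, -0.149, -0.171], [-0.345, -0.149, -0.133], [-0.358, -0.149, -0.094], [-0.366, -0.149, -0.053], [-0.369, -0.149, -0.011], [-0.369, -0.15, 0.029], [-0.363, -0.149, 0.071], [-0.353, -0.149, 0.111]] 
"dr": [[0.0, -0.0357, -0.0], [0.0, -0.0357, -0.0], [0.0, -0.0357, -0.0], [0.0, -0.0357, -0.0], [0.0, -0.0357, -0.0], [0.0, -0.0357, -0.0], [0.0, -0.0357, -0.0], [0.0, -0.0357, -0.0]]
"offset": [[-0.338, -0.149, 0.15], [-0.319, -0.149, 0.187]] 
"dr": [[0.0, -0.0357, -0.0], [0.0, -0.0357, -0.0]]
n 10 end [ 0.4  -0.27  0.38] start [ 0.1195 -0.5109  0.2307] rot [ 0.    -0.357 -0.   ]
```

Emit:
servo_tool --offset '[[-0.33, -0.15, -0.17], [-0.345, -0.15, -0.13], [-0.36, -0.15, -0.09], [-0.365, -0.15, -0.05], [-0.37, -0.15, -0.01], [-0.37, -0.15, 0.03], [-0.36, -0.15, 0.07], [-0.35, -0.15, 0.11]]' --dr '[[0, -0.0357, 0], [0, -0.0357, 0], [0, -0.0357, 0], [0, -0.0357, 0], [0, -0.0357, 0], [0, -0.0357, 0], [0, -0.0357, 0], [0, -0.0357, 0]]' --fingers '[85, 85, 85, 85, 85, 85, 85, 85]'

```text
time_s: 0.82
ee_pos: [0.3454, -0.318, 0.352]
orientation: [[-0.424, -0.0, 0.905], [-0.905, -0.0, -0.424], [0.0, -1.0, -0.0]]
contact_force: [0.1, -0.9, 1.0]
width: 0.0851
```

Emit:
servo_tool --offset '[[-0.34, -0.15, 0.15], [-0.32, -0.15, 0.19], [0, 0, 0], [0, 0, 0]]' --dr '[[0, -0.0357, 0], [0, -0.0357, 0], [0, 0, 0], [0, 0, 0]]' --fingers '[85, 85, 85, 85]'

```text
time_s: 1.15
ee_pos: [0.4025, -0.2701, 0.3815]
orientation: [[-0.214, 0.0, 0.977], [-0.977, -0.0, -0.214], [0.0, -1.0, 0.0]]
contact_force: [0.3, 0.1, -0.3]
width: 0.0851
```

Run:
```python
from h import *
o=st(); print(np.round(o["orientation"],3).tolist())
c=camera_model("wrist"); np.save("cw1.npy",c["world_from_camera"]); print(np.round(c["world_from_camera"],3).tolist())
cv2.imwrite("pics/w1.png",snapshot("wrist"))
print(proj(c,[.504,-.299,.07]))
```

```text
t 1.15 p [ 0.4025 -0.2701  0.3815] q [-0.591  0.099  0.264  1.736 -0.     1.196] F [ 0.3   0.13 -0.29] w 0.0851
[[-0.214, 0.0, 0.977], [-0.977, -0.0, -0.214], [0.0, -1.0, 0.0]]
[[0.977, 0.205, 0.062, 0.419], [-0.214, 0.934, 0.285, -0.197], [0.0, -0.291, 0.957, 0.524], [0.0, 0.0, 0.0, 1.0]]
[404.47052398 198.01983453]
```

View pics/w1.png

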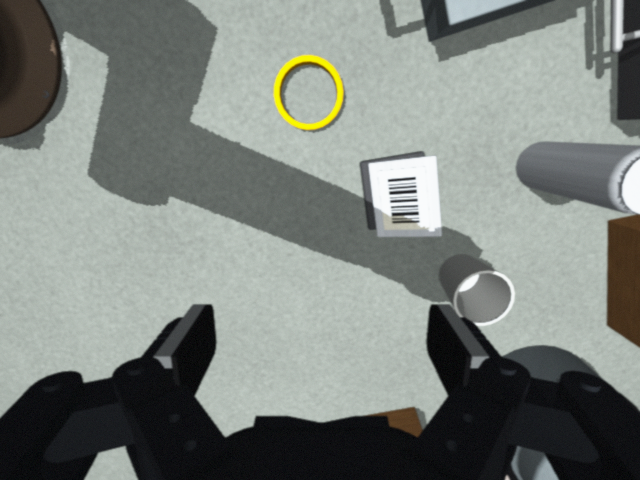

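The wrist view shows the label plate at (369..441, 155..236) with the barcode at about (404,199). I'll triangulate it against the top view and get its yaw.

Run:
```python
from h import *
c={"K":camera_model("wrist")["K"],"world_from_camera":np.load("cw1.npy")}; t=camera_model("top")
def tri(a,b):
    (o1,d1),(o2,d2)=a,b; A=np.column_stack([d1,-d2]); s=np.linalg.lstsq(A,o2-o1,rcond=None)[0]
    P,Q=o1+d1*s[0],o2+d2*s[1]; return (P+Q)/2,np.linalg.norm(P-Q)
W=[(369.5,160),(434.5,155.5),(440.5,236),(379,236)]
# same order in the world: top pixels (front-left(+y) = W0 ...)
T=[(100,290),(120,120),(328,135),(308,303)]; T=[(390+a*.15-.4,215+b*.15-.4) for a,b in T]
for w,p in list(zip(W,T))+[((404,199.5),(422.2,247.2))]:
    P,e=tri(ray(c,w),ray(t,p)); print(P.round(4),round(e,4))
im=cv2.imread("pics/w1.png")[140:250,350:460]; cv2.imwrite("pics/w1c.png",cv2.resize(im,(550,550),interpolation=cv2.INTER_CUBIC))
```

```text
[ 0.4612 -0.2363  0.135 ] 0.0019
[ 0.5464 -0.2544  0.0736] 0.0005
[ 0.5382 -0.3504  0.0889] 0.0032
[ 0.4643 -0.3466  0.0541] 0.0033
[ 0.4998 -0.2974  0.0868] 0.001
```

View pics/w1c.png

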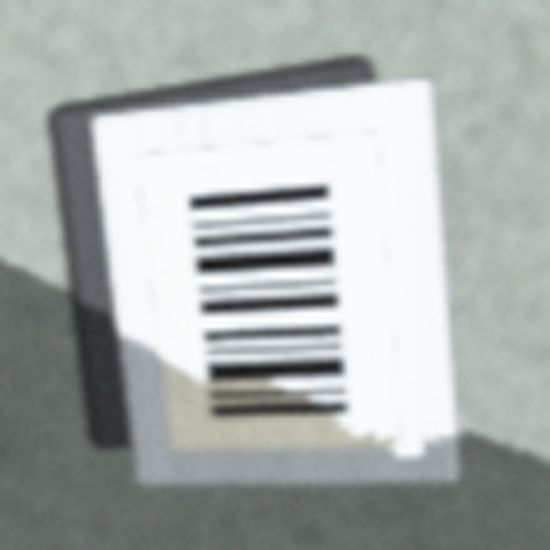

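Run:
```python
from h import *
c={"K":camera_model("wrist")["K"],"world_from_camera":np.load("cw1.npy")}; t=camera_model("top")
W=[(92,117),(432,80),(460,483),(133,485)]; W=[(350+a/5-.4,140+b/5-.4) for a,b in W]
T=[(100,290),(120,120),(328,135),(308,303)]; T=[(390+a*.15-.4,215+b*.15-.4) for a,b in T]
from scipy.optimize import least_squares
# rectangle 85x100, tilt .5: unknown centre (3) and yaw; ordinary resection
def corners(v):
    x,y,z,ph=v; n=np.array([-np.sin(.5)*np.cos(ph),-np.sin(.5)*np.sin(ph),np.cos(.5)])
    l=np.array([-np.sin(ph),np.cos(ph),0]); u=np.cross(l,n)  # u up-slope
    if u[2]<0:u=-u
    C=np.array([x,y,z]); return [C+sx*u*.0425+sy*l*.05 for sx,sy in[(-1,1),(1,1),(1,-1),(-1,-1)]],n
for name,cam,P in[("wrist",c,W),("top",t,T)]:
    f=lambda v:np.concatenate([proj(cam,q)-p for q,p in zip(corners(v)[0],P)])
    r=least_squares(f,[.5,-.3,.07,0]); print(name,r.x.round(4),f(r.x).round(1),corners(r.x)[1].round(3))
f=lambda v:np.concatenate([(proj(cam,q)-p) for cam,P in[(c,W),(t,T)] for q,p in zip(corners(v)[0],P)])
r=least_squares(f,[.5,-.3,.07,0]); print("both",r.x.round(4),f(r.x).round(1),corners(r.x)[1].round(3))
print(atz(c,(403.6,199.5),.07).round(4),atz(t,(422.2,247.2),.07).round(4))
# next: plan to dock overview
plan([.53,.30,.30],Rt(-.22))
```

```text
wrist [ 0.5036 -0.3007  0.0683 -0.0572] [-0.  -0.3 -0.2 -0.2 -0.4  0.5  0.7  0. ] [-0.479  0.027  0.878]
top [ 0.5034 -0.2992  0.0699 -0.0389] [-0.2 -0.3 -0.3  0.5  0.5  0.1 -0.  -0.4] [-0.479  0.019  0.878]
both [ 0.5035 -0.3005  0.0686 -0.0547] [-0.1 -0.3 -0.3 -0.4 -0.3  0.3  0.7 -0.  -0.1 -0.6  0.3  0.3  1.   0.4
  0.1 -0.1] [-0.479  0.026  0.878]
[ 0.5026 -0.3006  0.07  ] [ 0.5012 -0.3009  0.07  ]
"offset": [[-0.39, 0.054, 0.001], [-0.39, 0.054, 0.002], [-0.39, 0.054, 0.001], [-0.39, 0.054, 0.001], [-0.39, 0.054, 0.002], [-0.39, 0.054, 0.001], [-0.39, 0.054, 0.001], [-0.39, 0.053, 0.001]] 
"dr": [[0.0, 0.0, 0.0], [0.0, 0.0, 0.0], [0.0, 0.0, 0.0], [0.0, 0.0, 0.0], [0.0, 0.0, 0.0], [0.0, 0.0, 0.0], [0.0, 0.0, 0.0], [0.0, 0.0, 0.0]]
"offset": [[-0.391, 0.054, 0.002], [-0.39, 0.054, 0.001], [-0.39, 0.054, 0.001], [-0.39, 0.054, 0.002], [-0.39, 0.054, 0.001], [-0.39, 0.054, 0.001], [-0.39, 0.054, 0.002]] 
"dr": [[0.0, 0.0, 0.0], [0.0, 0.0, 0.0], [0.0, 0.0, 0.0], [0.0, 0.0, 0.0], [0.0, 0.0, 0.0], [0.0, 0.0, 0.0], [0.0, 0.0, 0.0]]
n 15 end [0.53 0.3  0.3 ] start [ 0.4015 -0.2708  0.381 ] rot [0.    0.001 0.   ]
```

Emit:
servo_tool --offset '[[-0.39, 0.05, 0], [-0.39, 0.05, 0], [-0.39, 0.05, 0], [-0.39, 0.05, 0], [-0.39, 0.05, 0], [-0.39, 0.05, 0], [-0.39, 0.05, 0], [-0.39, 0.05, 0]]' --dr '[[0, 0, 0], [0, 0, 0], [0, 0, 0], [0, 0, 0], [0, 0, 0], [0, 0, 0], [0, 0, 0], [0, 0, 0]]' --fingers '[85, 85, 85, 85, 85, 85, 85, 85]'

```text
time_s: 1.87
ee_pos: [0.4683, 0.0335, 0.3405]
orientation: [[-0.221, -0.001, 0.975], [-0.975, -0.0, -0.221], [0.001, -1.0, -0.001]]
contact_force: [1.9, -0.1, -0.3]
width: 0.0852
```

Emit:
servo_tool --offset '[[-0.39, 0.05, 0], [-0.39, 0.05, 0], [-0.39, 0.05, 0], [-0.39, 0.05, 0], [-0.39, 0.05, 0], [-0.3, 0.05, 0], [0, 0, 0], [0, 0, 0]]' --dr '[[0, 0, 0], [0, 0, 0], [0, 0, 0], [0, 0, 0], [0, 0, 0], [0, 0, 0], [0, 0, 0], [0, 0, 0]]' --fingers '[85, 85, 85, 85, 85, 85, 85, 85]'

```text
time_s: 2.53
ee_pos: [0.5179, 0.2526, 0.3094]
orientation: [[-0.218, -0.003, 0.976], [-0.976, -0.002, -0.218], [0.002, -1.0, -0.002]]
contact_force: [0.4, -1.2, -0.0]
width: 0.0849
```

Run:
```python
from h import *
o=st(); 
c=camera_model("wrist"); np.save("cw2.npy",c["world_from_camera"])
im=snapshot("wrist"); cv2.imwrite("pics/w2.png",im)
print(proj(c,[.538,.326,.11]))
u,v=proj(c,[.538,.326,.05]).astype(int); x0,y0=u-70,v-70; print(x0,y0)
cv2.imwrite("pics/w2c.png",cv2.resize(im[y0:y0+140,x0:x0+140],(560,560),interpolation=cv2.INTER_CUBIC))
```

```text
t 2.53 p [0.5179 0.2526 0.3094] q [ 0.454  0.246  0.278  1.606 -0.     2.244] F [ 0.4  -1.23 -0.01] w 0.0849
[325.40379756 128.4282753 ]
254 58
```

View pics/w2.png

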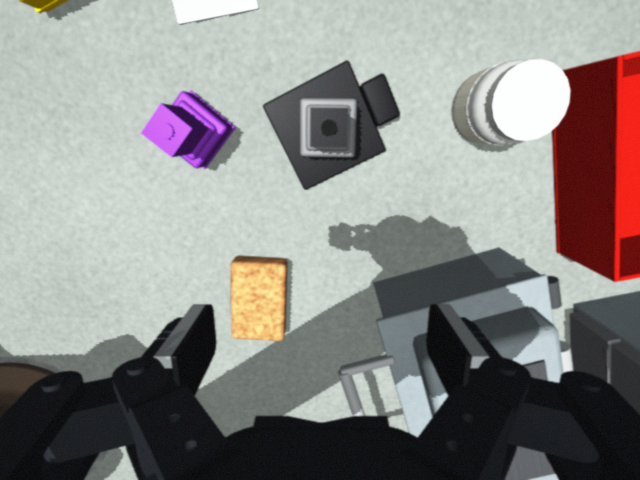

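View pics/w2c.png

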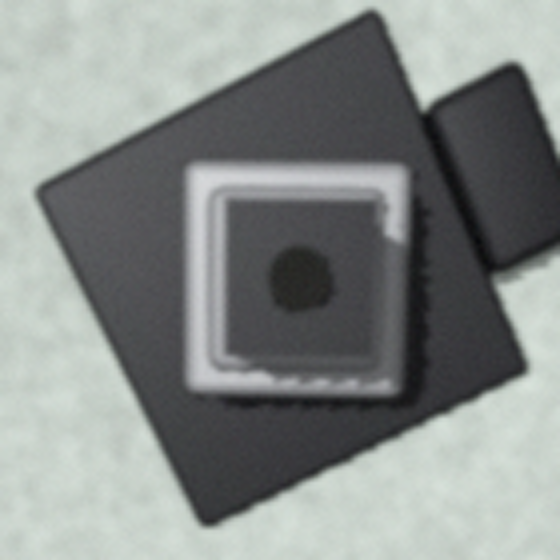

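The wrist view shows the grey/black scanner on the pad at (329,128), square to the image. The purple look-alike is at (187,129). I'll measure head, grip top and pad.

Run:
```python
from h import *
c={"K":camera_model("wrist")["K"],"world_from_camera":np.load("cw2.npy")}
f=lambda l,z:np.array([atz(c,(254+a/4-.4,58+b/4-.4),z) for a,b in l])
h=f([(187,163),(411,163),(406,397),(185,393)],.05); print("head",h.mean(0).round(4),[np.linalg.norm(h[i]-h[i-1]).round(4) for i in range(4)],[np.round(np.arctan2(*(h[b]-h[a])[[1,0]]),3) for a,b in[(0,1),(3,2)]])
g=f([(222,198),(388,198),(384,370),(222,362)],.11);print("griptop",g.mean(0).round(4),[np.linalg.norm(g[i]-g[i-1]).round(4) for i in range(4)])
print("dot",f([(303,279)],.11).round(4))
p=f([(38,190),(375,10),(527,372),(207,527)],.008);print("pad",p.mean(0).round(4),[np.linalg.norm(p[i]-p[i-1]).round(4) for i in range(4)])
plan([.5375,.326,.16],Rt(-.22))
```

```text
head [0.5412 0.326  0.05  ] [np.float64(0.0578), np.float64(0.0577), np.float64(0.0589), np.float64(0.0596)] [np.float64(-0.22), np.float64(-0.237)]
griptop [0.5417 0.3252 0.11  ] [np.float64(0.0351), np.float64(0.0366), np.float64(0.0368), np.float64(0.037)]
dot [[0.5417 0.3261 0.11  ]]
pad [0.5389 0.3266 0.008 ] [np.float64(0.1075), np.float64(0.1063), np.float64(0.1081), np.float64(0.1059)]
"offset": [[-0.154, 0.3, 0.006], [-0.154, 0.301, 0.006], [-0.154, 0.3, 0.006], [-0.154, 0.301, 0.006], [-0.154, 0.3, 0.006]] 
"dr": [[0.0001, -0.0001, 0.0001], [0.0001, -0.0001, 0.0001], [0.0001, -0.0001, 0.0001], [0.0001, -0.0001, 0.0001], [0.0001, -0.0001, 0.0001]]
n 5 end [0.5375 0.326  0.16  ] start [0.5179 0.2517 0.3103] rot [ 0.    -0.     0.001]
```

Emit:
servo_tool --offset '[[-0.2, 0.3, 0.016], [-0.2, 0.3, 0.016], [-0.2, 0.3, 0.016], [-0.17, 0.2, 0.016], [0, 0, 0], [0, 0, 0]]' --dr '[[0, 0, 0], [0, 0, 0], [0, 0, 0], [0, 0, 0], [0, 0, 0], [0, 0, 0]]' --fingers '[85, 85, 85, 85, 85, 85]'

```text
time_s: 3.08
ee_pos: [0.5406, 0.3246, 0.2004]
orientation: [[-0.219, -0.002, 0.976], [-0.976, -0.002, -0.219], [0.002, -1.0, -0.002]]
contact_force: [-0.2, -0.1, 0.7]
width: 0.0851
```

Run:
```python
from h import *
st(); plan([.541,.3255,.068],Rt(-.225))
cv2.imwrite("pics/w3.png",snapshot("wrist"))
```

```text
t 3.08 p [0.5406 0.3246 0.2004] q [ 0.541  0.333  0.154  1.395 -0.     2.333] F [-0.17 -0.05  0.73] w 0.0851
"offset": [[-0.003, 0.331, 0.001], [-0.003, 0.331, 0.001], [-0.003, 0.331, 0.001], [-0.002, 0.331, 0.0]] 
"dr": [[0.0001, 0.0003, 0.0002], [0.0001, 0.0003, 0.0002], [0.0001, 0.0003, 0.0002], [0.0001, 0.0003, 0.0002]]
n 4 end [0.5409 0.3255 0.068 ] start [0.5406 0.3246 0.2004] rot [0.001 0.001 0.001]
```

View pics/w3.png

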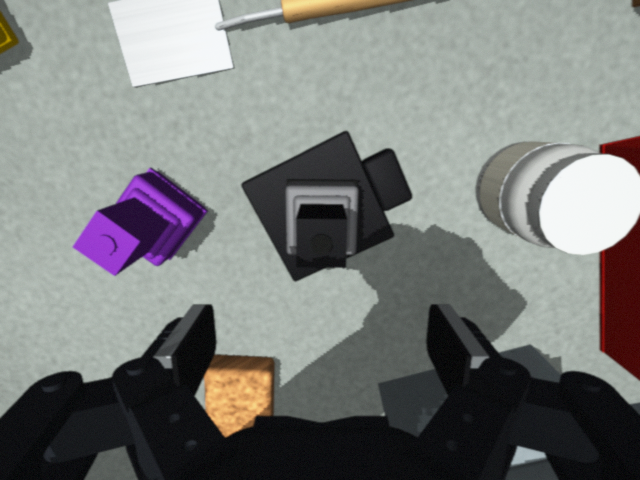

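Emit:
servo_tool --offset '[[0, 0.33, 0], [0, 0.33, 0], [0, 0.33, 0], [-0.01, 0.33, 0], [0, 0, 0], [0, 0, 0]]' --dr '[[0, 0, 0], [0, 0, 0], [0, 0, 0], [0, 0, 0], [0, 0, 0], [0, 0, 0]]' --fingers '[85, 85, 85, 85, 85, 85]' --force 40

```text
time_s: 3.63
ee_pos: [0.5409, 0.326, 0.0702]
orientation: [[-0.219, -0.001, 0.976], [-0.976, -0.001, -0.219], [0.001, -1.0, -0.001]]
contact_force: [-0.3, 0.0, -0.2]
width: 0.085
```

Emit:
servo_tool --offset '[[0, 0, 0], [0, 0, 0], [0, 0, 0], [0, 0, 0], [0, 0, 0], [0, 0, 0], [0, 0, 0], [0, 0, 0]]' --dr '[[0, 0, 0], [0, 0, 0], [0, 0, 0], [0, 0, 0], [0, 0, 0], [0, 0, 0], [0, 0, 0], [0, 0, 0]]' --fingers '[25, 25, 25, 25, 25, 25, 25, 25]' --force 40

```text
time_s: 4.3
ee_pos: [0.5419, 0.3281, 0.0712]
orientation: [[-0.217, 0.003, 0.976], [-0.976, 0.001, -0.217], [-0.002, -1.0, 0.002]]
contact_force: [0.1, -0.2, 6.0]
width: 0.0337
```

Run:
```python
from h import *
o=st(); print(np.round(o["orientation"],3).tolist())
cv2.imwrite("pics/w4.png",snapshot("wrist"))
```

```text
t 4.3 p [0.5419 0.3281 0.0712] q [ 0.545  0.368 -0.082  1.118 -0.     2.335] F [ 0.09 -0.23  6.03] w 0.0337
[[-0.217, 0.003, 0.976], [-0.976, 0.001, -0.217], [-0.002, -1.0, 0.002]]
```

View pics/w4.png

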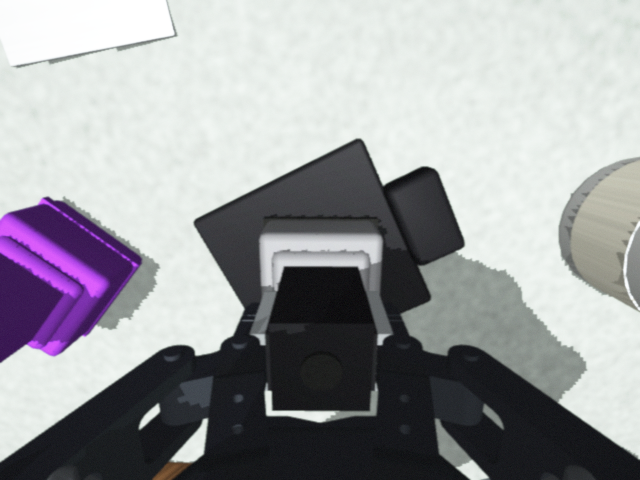

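Run:
```python
from h import *
o=get_obs(); p=np.array(o["ee_pos"]); R=np.array(o["orientation"])
p1=p+[0,0,.20]
Rs=Rt(-.0547,.5); print(Rs.round(3).tolist())
T=np.array([.4344,-.2955,.1947]); n=-Rs[:,1]; print(n)
p2,R2=plan(T+n*.08,Rs,p1,R)
plan(T,Rs,p2,R2)
```

```text
[[-0.055, 0.479, 0.876], [-0.999, -0.026, -0.048], [0.0, -0.878, 0.479]]
[-0.47870848  0.0262115   0.87758256]
"offset": [[0.399, 0.003, -0.004], [0.399, 0.002, -0.009], [0.399, 0.001, -0.013], [0.398, -0.001, -0.016], [0.399, -0.002, -0.021], [0.398, -0.005, -0.024], [0.398, -0.005, -0.029], [0.398, -0.008, -0.032]] 
"dr": [[0.0099, -0.0032, 0.0008], [0.0099, -0.0032, 0.0008], [0.0099, -0.0032, 0.0008], [0.0099, -0.0032, 0.0008], [0.0099, -0.0032, 0.0008], [0.0099, -0.0032, 0.0008], [0.0099, -0.0032, 0.0008], [0.0099, -0.0032, 0.0008]]
"offset": [[0.397, -0.01, -0.036], [0.397, -0.012, -0.039], [0.396, -0.015, -0.043], [0.396, -0.016, -0.047], [0.396, -0.02, -0.05], [0.395, -0.021, -0.053], [0.394, -0.025, -0.057], [0.394, -0.027, -0.059]] 
"dr": [[0.0099, -0.0032, 0.0008], [0.0099, -0.0032, 0.0008], [0.0099, -0.0032, 0.0008], [0.0099, -0.0032, 0.0008], [0.0099, -0.0032, 0.0008], [0.0099, -0.0032, 0.0008], [0.0099, -0.0032, 0.0008], [0.0099, -0.0032, 0.0008]]
n 16 end [ 0.3962 -0.2934  0.2649] start [0.5419 0.3281 0.2712] rot [ 0.158 -0.051  0.013]
"offset": [[-0.0, 0.4, -0.001], [-0.0, 0.4, -0.0]] 
"dr": [[-0.0002, -0.0001, -0.0001], [-0.0002, -0.0001, -0.0001]]
n 2 end [ 0.4344 -0.2955  0.1947] start [ 0.3962 -0.2934  0.2649] rot [-0. -0. -0.]
```

Emit:
servo_tool --offset '[[0, -0.2, 0], [0, -0.3, 0], [0, -0.4, 0], [0, -0.4, 0], [0, -0.4, 0], [0, -0.3, 0], [0, 0, 0]]' --dr '[[0, 0, 0], [0, 0, 0], [0, 0, 0], [0, 0, 0], [0, 0, 0], [0, 0, 0], [0, 0, 0]]' --fingers '[25, 25, 25, 25, 25, 25, 25]' --force 40

```text
time_s: 4.93
ee_pos: [0.5425, 0.3286, 0.277]
orientation: [[-0.217, 0.009, 0.976], [-0.976, 0.005, -0.217], [-0.007, -1.0, 0.008]]
contact_force: [0.1, 0.7, -1.5]
width: 0.0339
```

Emit:
servo_tool --offset '[[0.2, 0, 0], [0.3, 0, 0], [0.4, 0, -0.01], [0.4, 0, -0.01], [0.4, 0, -0.015], [0.4, 0, -0.02], [0.4, 0, -0.025], [0.4, 0, -0.03]]' --dr '[[0, 0, 0], [0.01, -0.0032, 0.001], [0.01, -0.0032, 0.001], [0.01, -0.0032, 0.001], [0.01, -0.0032, 0.001], [0.01, -0.0032, 0.001], [0.01, -0.0032, 0.001], [0.01, -0.0032, 0.001]]' --fingers '[25, 25, 25, 25, 25, 25, 25, 25]'

```text
time_s: 5.6
ee_pos: [0.4743, 0.0434, 0.2648]
orientation: [[-0.145, 0.219, 0.965], [-0.989, -0.019, -0.145], [-0.013, -0.976, 0.219]]
contact_force: [1.2, -0.7, -2.3]
width: 0.0335
```

Emit:
servo_tool --offset '[[0.4, -0.01, -0.035], [0.4, -0.01, -0.04], [0.4, -0.01, -0.04], [0.4, -0.01, -0.05], [0.4, -0.02, -0.05], [0.3, -0.02, -0.05], [0.2, -0.02, -0.05], [0.1, 0, 0]]' --dr '[[0.01, -0.0032, 0.001], [0.01, -0.0032, 0.001], [0.01, -0.0032, 0.001], [0.01, -0.0032, 0.001], [0.01, -0.0032, 0.001], [0.01, -0.0032, 0.001], [0.01, -0.0032, 0.001], [0.01, -0.0032, 0.001]]' --fingers '[25, 25, 25, 25, 25, 25, 25, 25]'

```text
time_s: 6.27
ee_pos: [0.4105, -0.2116, 0.2602]
orientation: [[-0.066, 0.455, 0.888], [-0.998, -0.021, -0.064], [-0.01, -0.89, 0.455]]
contact_force: [0.8, 0.2, -2.2]
width: 0.0335
```

Run:
```python
from h import *
o=st(); print(np.round(o["orientation"],3).tolist())
Rs=Rt(-.0547,.5); T=np.array([.4344,-.2955,.1947]); n=-Rs[:,1]
p,R=plan(T+n*.05,Rs)
cv2.imwrite("pics/w5.png",snapshot("wrist"))
```

```text
t 6.27 p [ 0.4105 -0.2116  0.2602] q [-0.639 -0.329 -0.475  1.024  0.257  1.053] F [ 0.8   0.17 -2.15] w 0.0335
[[-0.066, 0.455, 0.888], [-0.998, -0.021, -0.064], [-0.01, -0.89, 0.455]]
"offset": [[0.275, 0.07, -0.015], [0.276, 0.07, -0.018], [0.275, 0.071, -0.019]] 
"dr": [[0.0029, -0.0016, -0.0004], [0.0029, -0.0016, -0.0004], [0.0029, -0.0016, -0.0004]]
n 3 end [ 0.4105 -0.2942  0.2386] start [ 0.4105 -0.2116  0.2602] rot [ 0.009 -0.005 -0.001]
```

View pics/w5.png

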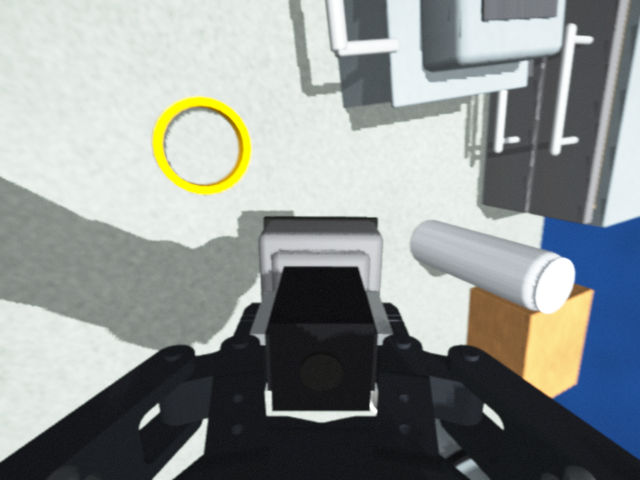

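Emit:
servo_tool --offset '[[0.3, 0.07, -0.02], [0.3, 0.07, -0.02], [0.23, 0.07, -0.015], [0, 0.2, 0], [0, 0.2, 0], [0, 0.1, 0], [0, 0, 0], [0, 0, 0]]' --dr '[[0.003, -0.0016, 0], [0.003, -0.0016, 0], [0.003, -0.0016, 0], [0, 0, 0], [0, 0, 0], [0, 0, 0], [0, 0, 0], [0, 0, 0]]' --fingers '[25, 25, 25, 25, 25, 25, 25, 25]'

```text
time_s: 6.98
ee_pos: [0.4362, -0.2925, 0.1951]
orientation: [[-0.049, 0.479, 0.877], [-0.999, -0.019, -0.045], [-0.005, -0.878, 0.479]]
contact_force: [-0.7, 0.6, -2.7]
width: 0.0336
```

Run:
```python
from h import *
o=st(); R=np.array(o["orientation"]);p=np.array(o["ee_pos"])
L=np.array([.503,-.3005,.069]); n=-Rt(-.0547,.5)[:,1]
print("label in tool",(R.T@(L-p)).round(4),"expect y",.0632+.08,"angle",np.arccos(-R[:,1]@n))
for c in("wrist","scene"): cv2.imwrite(f"pics/{c}6.png",snapshot(c))
s=cv2.imread("pics/scene6.png")[200:320,170:330]; cv2.imwrite("pics/scene6c.png",cv2.resize(s,(800,600),interpolation=cv2.INTER_CUBIC))
plan([.4344,-.2955,.1947],Rt(-.0547,.5))
```

```text
t 6.98 p [ 0.4362 -0.2925  0.1951] q [-0.772 -0.183 -0.521  0.848  0.326  0.913] F [-0.66  0.57 -2.66] w 0.0336
label in tool [ 0.0053  0.1428 -0.0015] expect y 0.1432 angle 0.006972565805503665
"offset": [[0.023, 0.009, -0.029]] 
"dr": [[-0.0007, 0.0012, -0.0016]]
n 1 end [ 0.4344 -0.2955  0.1947] start [ 0.4367 -0.2933  0.1969] rot [-0.001  0.001 -0.002]
```

View pics/wrist6.png

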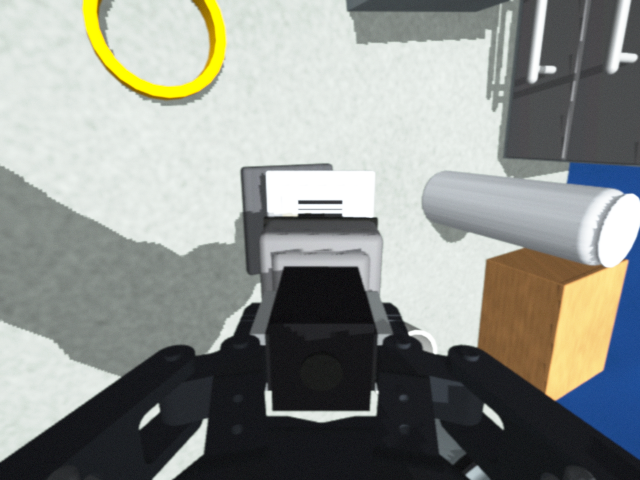

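View pics/scene6c.png

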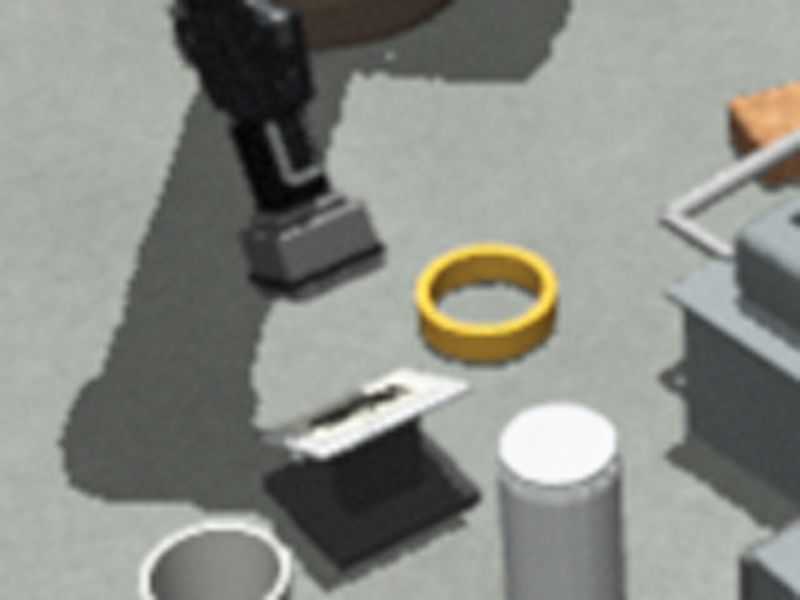

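Squarely aligned: the wrist view has the barcode at column 320, on the scanner's centre line. I'm holding still for more than 2 s.

Emit:
servo_tool --offset '[[0, 0, 0], [0, 0, 0], [0, 0, 0], [0, 0, 0], [0, 0, 0], [0, 0, 0], [0, 0, 0], [0, 0, 0]]' --dr '[[0, 0, 0], [0, 0, 0], [0, 0, 0], [0, 0, 0], [0, 0, 0], [0, 0, 0], [0, 0, 0], [0, 0, 0]]' --fingers '[25, 25, 25, 25, 25, 25, 25, 25]'

```text
time_s: 7.75
ee_pos: [0.4364, -0.2936, 0.1958]
orientation: [[-0.05, 0.48, 0.876], [-0.999, -0.021, -0.045], [-0.003, -0.877, 0.481]]
contact_force: [1.0, 0.4, -2.0]
width: 0.0335
```

Emit:
servo_tool --offset '[[0, 0, 0], [0, 0, 0], [0, 0, 0], [0, 0, 0], [0, 0, 0], [0, 0, 0], [0, 0, 0], [0, 0, 0]]' --dr '[[0, 0, 0], [0, 0, 0], [0, 0, 0], [0, 0, 0], [0, 0, 0], [0, 0, 0], [0, 0, 0], [0, 0, 0]]' --fingers '[25, 25, 25, 25, 25, 25, 25, 25]'

```text
time_s: 8.42
ee_pos: [0.4364, -0.2936, 0.1958]
orientation: [[-0.05, 0.48, 0.876], [-0.999, -0.021, -0.045], [-0.003, -0.877, 0.481]]
contact_force: [0.5, 0.6, -2.3]
width: 0.0337
```

Emit:
servo_tool --offset '[[0, 0, 0], [0, 0, 0], [0, 0, 0], [0, 0, 0], [0, 0, 0], [0, 0, 0], [0, 0, 0], [0, 0, 0]]' --dr '[[0, 0, 0], [0, 0, 0], [0, 0, 0], [0, 0, 0], [0, 0, 0], [0, 0, 0], [0, 0, 0], [0, 0, 0]]' --fingers '[25, 25, 25, 25, 25, 25, 25, 25]'

```text
time_s: 9.08
ee_pos: [0.4364, -0.2936, 0.1958]
orientation: [[-0.05, 0.48, 0.876], [-0.999, -0.021, -0.045], [-0.003, -0.877, 0.481]]
contact_force: [0.1, 0.5, -2.3]
width: 0.0336
```

Emit:
servo_tool --offset '[[0, 0, 0], [0, 0, 0], [0, 0, 0], [0, 0, 0]]' --dr '[[0, 0, 0], [0, 0, 0], [0, 0, 0], [0, 0, 0]]' --fingers '[25, 25, 25, 25]'

```text
time_s: 9.42
ee_pos: [0.4364, -0.2936, 0.1958]
orientation: [[-0.05, 0.48, 0.876], [-0.999, -0.021, -0.045], [-0.003, -0.877, 0.481]]
contact_force: [-0.5, 0.5, -2.3]
width: 0.0333
```

Run:
```python
from h import *
o=st(); R=np.array(o["orientation"]);p=np.array(o["ee_pos"])
p1=p-R[:,1]*.09
print(p1)
plan([.5405,.327,.27],Rt(-.22),p1,R,n=17)
```

```text
t 9.42 p [ 0.4364 -0.2936  0.1958] q [-0.773 -0.183 -0.52   0.846  0.326  0.913] F [-0.5   0.52 -2.33] w 0.0333
[ 0.39314815 -0.29168101  0.27468663]
"offset": [[-0.368, 0.036, 0.058], [-0.368, 0.034, 0.056], [-0.369, 0.031, 0.052], [-0.37, 0.029, 0.051], [-0.37, 0.026, 0.047], [-0.371, 0.023, 0.044], [-0.371, 0.021, 0.042], [-0.372, 0.019, 0.038]] 
"dr": [[-0.0094, 0.0031, -0.0009], [-0.0094, 0.0031, -0.0009], [-0.0094, 0.0031, -0.0009], [-0.0094, 0.0031, -0.0009], [-0.0094, 0.0031, -0.0009], [-0.0094, 0.0031, -0.0009], [-0.0094, 0.0031, -0.0009], [-0.0094, 0.0031, -0.0009]]
"offset": [[-0.372, 0.017, 0.036], [-0.372, 0.015, 0.032], [-0.373, 0.013, 0.029], [-0.373, 0.011, 0.026], [-0.373, 0.009, 0.022], [-0.374, 0.008, 0.019], [-0.374, 0.006, 0.016], [-0.374, 0.004, 0.012]] 
"dr": [[-0.0094, 0.0031, -0.0009], [-0.0094, 0.0031, -0.0009], [-0.0094, 0.0031, -0.0009], [-0.0094, 0.0031, -0.0009], [-0.0094, 0.0031, -0.0009], [-0.0094, 0.0031, -0.0009], [-0.0094, 0.0031, -0.0009], [-0.0094, 0.0031, -0.0009]]
"offset": [[-0.374, 0.003, 0.009]] 
"dr": [[-0.0094, 0.0031, -0.0009]]
n 17 end [0.5405 0.327  0.27  ] start [ 0.3931 -0.2917  0.2747] rot [-0.159  0.053 -0.015]
```

Emit:
servo_tool --offset '[[0, -0.2, 0], [0, -0.35, 0], [0, -0.35, 0], [-0.2, 0.02, 0.03], [-0.35, 0.035, 0.055], [-0.37, 0.035, 0.055], [-0.37, 0.03, 0.05], [-0.37, 0.03, 0.05]]' --dr '[[0, 0, 0], [0, 0, 0], [0, 0, 0], [-0.0094, 0.0031, -0.0009], [-0.0094, 0.0031, -0.0009], [-0.0094, 0.0031, -0.0009], [-0.0094, 0.0031, -0.0009], [-0.0094, 0.0031, -0.0009]]' --fingers '[25, 25, 25, 25, 25, 25, 25, 25]'

```text
time_s: 10.08
ee_pos: [0.433, -0.1269, 0.2732]
orientation: [[-0.102, 0.346, 0.933], [-0.995, -0.026, -0.099], [-0.01, -0.938, 0.347]]
contact_force: [0.6, -0.6, -1.7]
width: 0.0338
```

Emit:
servo_tool --offset '[[-0.37, 0.025, 0.045], [-0.37, 0.02, 0.045], [-0.37, 0.02, 0.04], [-0.37, 0.02, 0.04], [-0.37, 0.015, 0.035], [-0.37, 0.015, 0.03], [-0.37, 0.015, 0.03], [-0.37, 0.01, 0.025]]' --dr '[[-0.0094, 0.0031, -0.0009], [-0.0094, 0.0031, -0.0009], [-0.0094, 0.0031, -0.0009], [-0.0094, 0.0031, -0.0009], [-0.0094, 0.0031, -0.0009], [-0.0094, 0.0031, -0.0009], [-0.0094, 0.0031, -0.0009], [-0.0094, 0.0031, -0.0009]]' --fingers '[25, 25, 25, 25, 25, 25, 25, 25]'

```text
time_s: 10.75
ee_pos: [0.5047, 0.1635, 0.2698]
orientation: [[-0.18, 0.115, 0.977], [-0.984, -0.014, -0.179], [-0.007, -0.993, 0.115]]
contact_force: [1.1, -0.4, -1.2]
width: 0.0336
```

Run:
```python
from h import *
o=st(); plan([.5405,.327,.27],Rt(-.22))
```

```text
t 10.75 p [0.5047 0.1635 0.2698] q [ 0.342  0.052 -0.043  1.372 -0.051  2.091] F [ 1.13 -0.39 -1.22] w 0.0336
"offset": [[-0.335, 0.003, 0.011], [-0.334, 0.003, 0.009], [-0.335, 0.002, 0.006], [-0.335, 0.001, 0.004], [-0.335, 0.0, 0.001]] 
"dr": [[-0.0073, 0.0025, -0.0006], [-0.0073, 0.0025, -0.0006], [-0.0073, 0.0025, -0.0006], [-0.0073, 0.0025, -0.0006], [-0.0073, 0.0025, -0.0006]]
n 5 end [0.5405 0.327  0.27  ] start [0.5047 0.1635 0.2698] rot [-0.037  0.012 -0.003]
```

Emit:
servo_tool --offset '[[-0.35, 0, 0.01], [-0.35, 0, 0.01], [-0.35, 0, 0.005], [-0.3, 0, 0.005], [-0.2, 0, 0], [0, 0, 0], [0, 0, 0]]' --dr '[[-0.0073, 0.0025, -0.0006], [-0.0073, 0.0025, -0.0006], [-0.0073, 0.0025, -0.0006], [-0.0073, 0.0025, -0.0006], [-0.0073, 0.0025, -0.0006], [0, 0, 0], [0, 0, 0]]' --fingers '[25, 25, 25, 25, 25, 25, 25]'

```text
time_s: 11.33
ee_pos: [0.5379, 0.3137, 0.2693]
orientation: [[-0.217, 0.0, 0.976], [-0.976, -0.001, -0.217], [0.001, -1.0, 0.0]]
contact_force: [-0.2, -0.9, -2.2]
width: 0.0337
```

Run:
```python
from h import *
o=st(); print(np.round(o["orientation"],4).tolist()); plan([.5405,.327,.12],Rt(-.22))
cv2.imwrite("pics/w7.png",snapshot("wrist"))
```

```text
t 11.33 p [0.5379 0.3137 0.2693] q [ 5.280e-01  3.240e-01  2.940e-01  1.541e+00 -1.000e-03  2.318e+00] F [-0.22 -0.89 -2.2 ] w 0.0337
[[-0.2174, 0.0001, 0.9761], [-0.9761, -0.0012, -0.2174], [0.0012, -1.0, 0.0004]]
"offset": [[-0.034, 0.373, -0.001], [-0.035, 0.373, -0.001], [-0.034, 0.374, -0.001], [-0.034, 0.373, -0.001]] 
"dr": [[-0.0, 0.0001, 0.0001], [-0.0, 0.0001, 0.0001], [-0.0, 0.0001, 0.0001], [-0.0, 0.0001, 0.0001]]
n 4 end [0.5405 0.327  0.12  ] start [0.5379 0.3137 0.2693] rot [-0.  0.  0.]
```

View pics/w7.png

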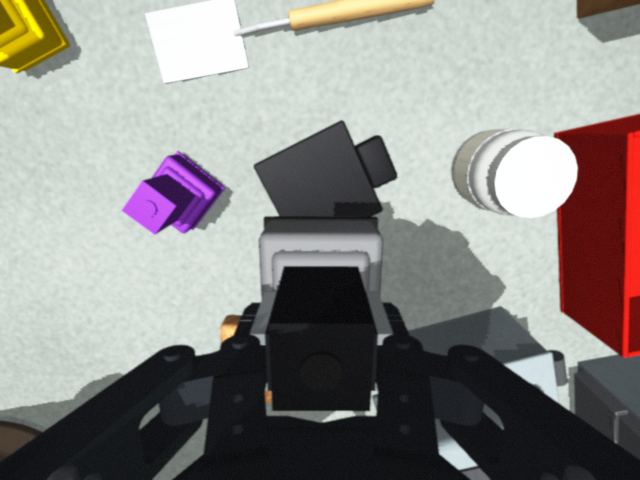

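Emit:
servo_tool --offset '[[-0.04, 0.3, 0], [-0.04, 0.35, 0], [-0.04, 0.35, 0], [-0.02, 0.35, 0], [0, 0.25, 0], [0, 0.15, 0], [0, 0.1, 0], [0, 0, 0]]' --dr '[[0, 0, 0], [0, 0, 0], [0, 0, 0], [0, 0, 0], [0, 0, 0], [0, 0, 0], [0, 0, 0], [0, 0, 0]]' --fingers '[25, 25, 25, 25, 25, 25, 25, 25]'

```text
time_s: 12.05
ee_pos: [0.5396, 0.3244, 0.0841]
orientation: [[-0.22, -0.001, 0.976], [-0.976, -0.002, -0.22], [0.002, -1.0, -0.0]]
contact_force: [-0.0, 0.3, -1.1]
width: 0.0334
```

Run:
```python
from h import *
o=st(); print(np.round(o["orientation"],4).tolist())
cv2.imwrite("pics/w8.png",snapshot("wrist"))
```

```text
t 12.05 p [0.5396 0.3244 0.0841] q [ 5.420e-01  3.590e-01 -6.600e-02  1.148e+00 -1.000e-03  2.334e+00] F [-0.    0.33 -1.12] w 0.0334
[[-0.2199, -0.0009, 0.9755], [-0.9755, -0.0021, -0.2199], [0.0022, -1.0, -0.0004]]
```

View pics/w8.png

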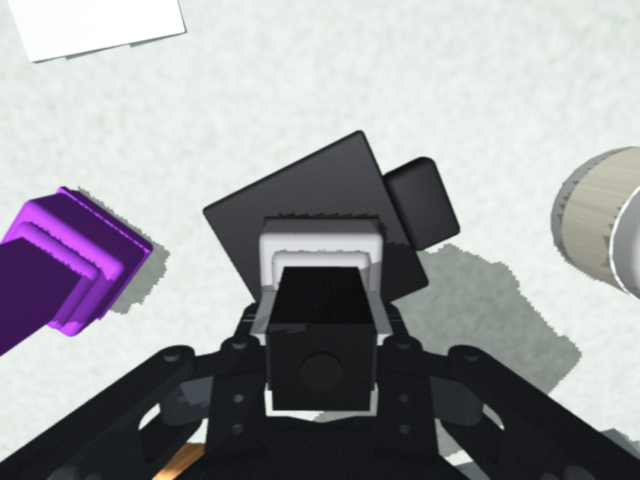

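Emit:
servo_tool --offset '[[-0.02, 0.05, 0], [0, 0.04, 0], [0, 0.02, 0], [0, 0.01, 0], [0, 0, 0], [0, 0, 0]]' --dr '[[0, 0, 0], [0, 0, 0], [0, 0, 0], [0, 0, 0], [0, 0, 0], [0, 0, 0]]' --fingers '[25, 25, 25, 25, 25, 25]'

```text
time_s: 12.6
ee_pos: [0.5413, 0.3281, 0.0739]
orientation: [[-0.219, 0.002, 0.976], [-0.976, -0.0, -0.219], [0.0, -1.0, 0.002]]
contact_force: [-0.8, 0.1, -2.6]
width: 0.0336
```

Emit:
servo_tool --offset '[[0, 0.01, 0], [0, 0.01, 0], [0, 0.01, 0], [0, 0, 0], [0, 0, 0]]' --dr '[[0, 0, 0], [0, 0, 0], [0, 0, 0], [0, 0, 0], [0, 0, 0]]' --fingers '[25, 25, 25, 25, 25]'

```text
time_s: 13.02
ee_pos: [0.5413, 0.3281, 0.0712]
orientation: [[-0.219, 0.002, 0.976], [-0.976, -0.0, -0.219], [-0.0, -1.0, 0.002]]
contact_force: [-1.6, -0.4, 2.4]
width: 0.0339
```

Seated: the force changed sign at TCP height 71.2 mm, the same as at pick-up. Releasing.

Emit:
servo_tool --offset '[[0, 0, 0], [0, 0, 0], [0, 0, 0], [0, 0, 0], [0, 0, 0], [0, 0, 0], [0, 0, 0], [0, 0, 0]]' --dr '[[0, 0, 0], [0, 0, 0], [0, 0, 0], [0, 0, 0], [0, 0, 0], [0, 0, 0], [0, 0, 0], [0, 0, 0]]' --fingers '[85, 85, 85, 85, 85, 85, 85, 85]'

```text
time_s: 13.68
ee_pos: [0.5412, 0.328, 0.0706]
orientation: [[-0.219, 0.001, 0.976], [-0.976, -0.001, -0.219], [0.0, -1.0, 0.001]]
contact_force: [0.7, -0.8, -0.2]
width: 0.0847
```

Emit:
servo_tool --offset '[[0, -0.1, 0], [0, -0.3, 0], [0, -0.3, 0], [0, -0.4, 0], [0, -0.4, 0], [0.2, -0.2, 0], [0.3, 0, 0], [0, 0, 0]]' --dr '[[0, 0, 0], [0, 0, 0], [0, 0, 0], [0, 0, 0], [0, 0, 0], [0, 0, 0], [0, 0, 0], [0, 0, 0]]' --fingers '[85, 85, 85, 85, 85, 85, 85, 85]'

```text
time_s: 14.35
ee_pos: [0.53, 0.2765, 0.2444]
orientation: [[-0.221, 0.005, 0.975], [-0.975, -0.0, -0.221], [-0.001, -1.0, 0.005]]
contact_force: [1.8, 0.8, 0.7]
width: 0.0851
```

Run:
```python
from h import *
o=st()
c=camera_model("wrist"); np.save("cw9.npy",c["world_from_camera"]);im=snapshot("wrist"); cv2.imwrite("pics/w9.png",im)
u,v=proj(c,[.541,.326,.05]).astype(int); x0,y0=max(u-70,0),max(v-70,0); print(x0,y0)
cv2.imwrite("pics/w9c.png",cv2.resize(im[y0:y0+140,x0:x0+140],(560,560),interpolation=cv2.INTER_CUBIC))
```

```text
t 14.35 p [0.53   0.2765 0.2444] q [ 0.482  0.264  0.158  1.46  -0.003  2.276] F [1.79 0.83 0.68] w 0.0851
249 88
```

View pics/w9.png

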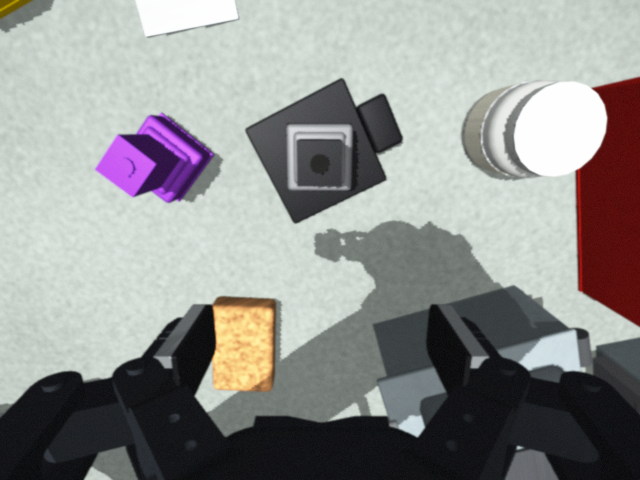

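View pics/w9c.png

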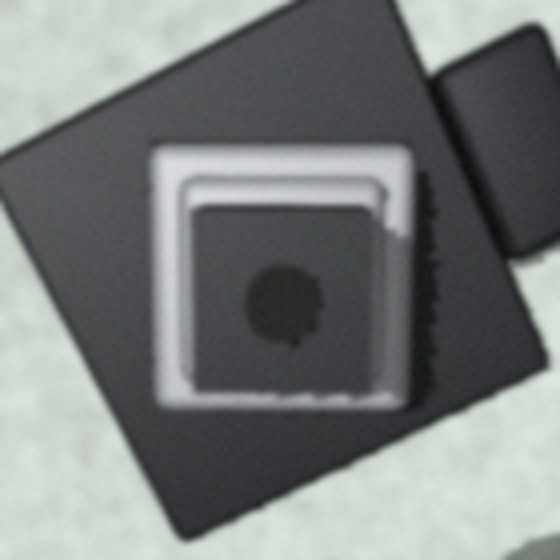

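Both views show the scanner upright on the pad at (320,163), released. Next is the lid bar.

Run:
```python
from h import *
plan([.42,-.01,.22],Rt(.073,.75))
```

```text
"offset": [[0.381, 0.028, -0.055], [0.38, 0.017, -0.07], [0.377, 0.005, -0.085], [0.373, -0.009, -0.097], [0.37, -0.024, -0.109], [0.365, -0.04, -0.119], [0.361, -0.056, -0.128], [0.355, -0.073, -0.134]] 
"dr": [[0.0295, -0.0112, 0.0044], [0.0295, -0.0112, 0.0044], [0.0295, -0.0112, 0.0044], [0.0295, -0.0112, 0.0044], [0.0295, -0.0112, 0.0044], [0.0295, -0.0112, 0.0044], [0.0295, -0.0112, 0.0044], [0.0295, -0.0112, 0.0044]]
n 8 end [ 0.42 -0.01  0.22] start [0.53   0.2779 0.243 ] rot [ 0.236 -0.09   0.035]
```

Emit:
servo_tool --offset '[[0.38, 0.03, -0.055], [0.38, 0.015, -0.07], [0.38, 0.005, -0.085], [0.37, -0.01, -0.1], [0.37, -0.02, -0.11], [0.365, -0.04, -0.12], [0.36, -0.055, -0.13], [0.36, -0.07, -0.13]]' --dr '[[0.0295, -0.0112, 0.0044], [0.0295, -0.0112, 0.0044], [0.0295, -0.0112, 0.0044], [0.0295, -0.0112, 0.0044], [0.0295, -0.0112, 0.0044], [0.0295, -0.0112, 0.0044], [0.0295, -0.0112, 0.0044], [0.0295, -0.0112, 0.0044]]' --fingers '[60, 60, 60, 60, 60, 60, 60, 60]'

```text
time_s: 15.07
ee_pos: [0.4217, -0.0015, 0.2175]
orientation: [[0.072, 0.667, 0.742], [-0.997, 0.05, 0.052], [-0.003, -0.744, 0.668]]
contact_force: [0.6, -1.5, -0.7]
width: 0.0598
```

Emit:
servo_tool --offset '[[0, 0, 0], [0, 0, 0], [0, 0, 0]]' --dr '[[0, 0, 0], [0, 0, 0], [0, 0, 0]]' --fingers '[60, 60, 60]' --force 30

```text
time_s: 15.32
ee_pos: [0.4239, -0.0019, 0.2191]
orientation: [[0.066, 0.663, 0.745], [-0.998, 0.048, 0.045], [-0.006, -0.747, 0.665]]
contact_force: [0.8, 0.1, 1.3]
width: 0.0601
```

Run:
```python
from h import *
o=st(); print(np.round(o["orientation"],3).tolist())
c=camera_model("wrist"); np.save("cw10.npy",c["world_from_camera"]);im=snapshot("wrist"); cv2.imwrite("pics/w10.png",im)
print(proj(c,[.508,-.004,.107]),proj(c,[.5023,.0728,.107]),proj(c,[.5136,-.0803,.107]))
```

```text
t 15.32 p [ 0.4239 -0.0019  0.2191] q [-0.071 -0.665 -0.863  0.65   0.095  1.473] F [0.81 0.14 1.29] w 0.0601
[[0.066, 0.663, 0.745], [-0.998, 0.048, 0.045], [-0.006, -0.747, 0.665]]
[306.12606891 237.98162194] [303.88428773 138.90276355] [307.98168447 322.47312696]
```

View pics/w10.png

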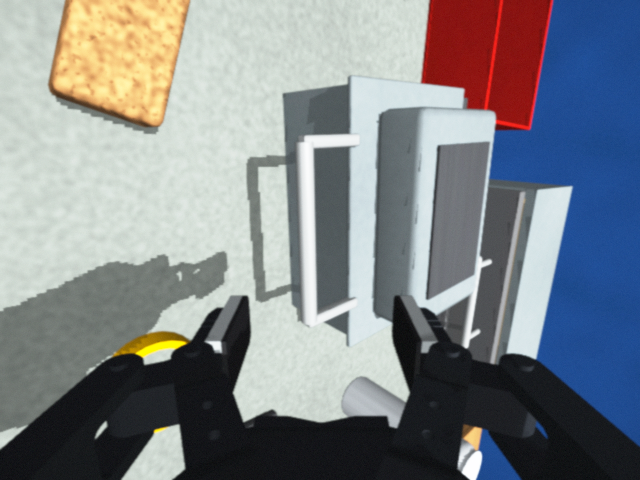

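The bar appears at columns 301–314, from row 143 to row 322, within about 1 px of where the top-view estimate projects. Approaching along the tool axis with the fingers 42 mm open.

Emit:
servo_tool --offset '[[0.04, 0.1, -0.06], [0.04, 0.25, -0.06], [0, 0.35, 0], [0, 0.35, 0], [0, 0.3, 0], [0, 0.15, 0], [0, 0, 0], [0, 0, 0]]' --dr '[[0, 0, 0], [0, 0, 0], [0, 0, 0], [0, 0, 0], [0, 0, 0], [0, 0, 0], [0, 0, 0], [0, 0, 0]]' --fingers '[42, 42, 42, 42, 42, 42, 42, 42]'

```text
time_s: 16.03
ee_pos: [0.5151, 0.0, 0.0966]
orientation: [[0.072, 0.659, 0.749], [-0.997, 0.052, 0.05], [-0.006, -0.75, 0.661]]
contact_force: [-0.3, -0.8, 0.7]
width: 0.0418
```

Run:
```python
from h import *
o=st(); R=np.array(o["orientation"]); B=np.array([.508,-.004,.107]); print("bar in tool",(R.T@(B-np.array(o["ee_pos"]))).round(4))
c=camera_model("wrist"); im=snapshot("wrist"); cv2.imwrite("pics/w11.png",im); print(proj(c,B))
```

```text
t 16.03 p [0.5151 0.     0.0966] q [-0.048 -0.351 -1.008  0.196  0.084  1.484] F [-0.34 -0.77  0.66] w 0.0418
bar in tool [ 0.0034 -0.0127  0.0013]
[324.16490501 332.63784864]
```

View pics/w11.png

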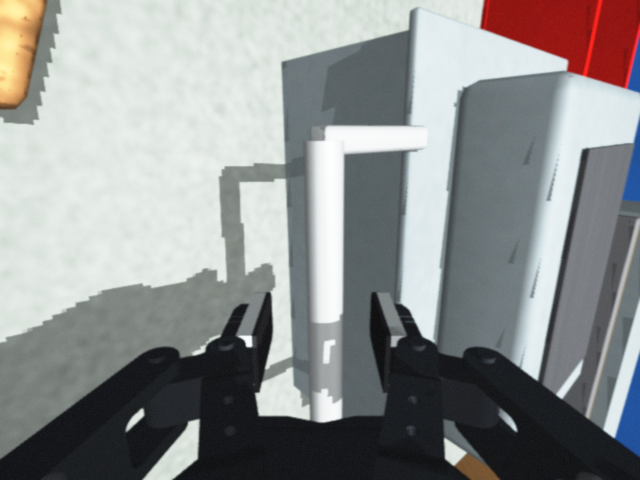

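Emit:
servo_tool --offset '[[0, 0.05, 0], [0, 0, 0], [0, 0, 0], [0, 0, 0], [0, 0, 0], [0, 0, 0], [0, 0, 0], [0, 0, 0]]' --dr '[[0, 0, 0], [0, 0, 0], [0, 0, 0], [0, 0, 0], [0, 0, 0], [0, 0, 0], [0, 0, 0], [0, 0, 0]]' --fingers '[42, 5, 5, 5, 5, 5, 5, 5]' --force 30

```text
time_s: 16.75
ee_pos: [0.5182, -0.0024, 0.095]
orientation: [[0.068, 0.664, 0.745], [-0.998, 0.049, 0.047], [-0.006, -0.747, 0.665]]
contact_force: [-0.2, 2.1, 2.5]
width: 0.0128
```

Run:
```python
from h import *
o=st(); R=np.array(o["orientation"]); p=np.array(o["ee_pos"]); print(R.round(3).tolist())
g=p-.0187*R[:,1]; print("grasp pt",g.round(4))
cv2.imwrite("pics/w12.png",snapshot("wrist"))
```

```text
t 16.75 p [ 0.5182 -0.0024  0.095 ] q [-0.053 -0.344 -1.012  0.179  0.084  1.485] F [-0.19  2.12  2.47] w 0.0128
[[0.068, 0.664, 0.745], [-0.998, 0.049, 0.047], [-0.006, -0.747, 0.665]]
grasp pt [ 0.5058 -0.0033  0.1089]
```

View pics/w12.png

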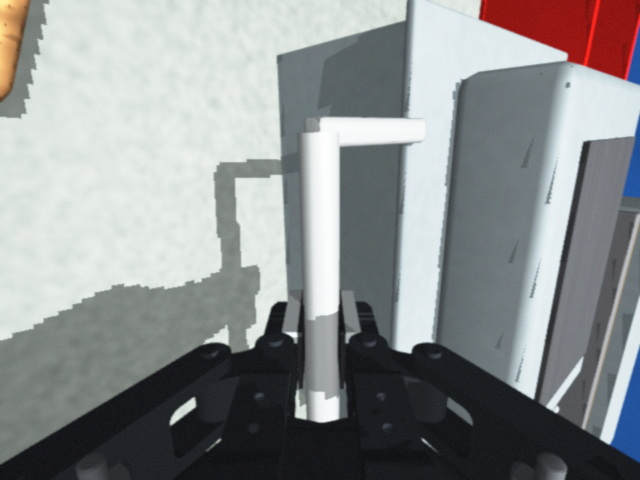

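```bash
cat >> h.py <<'E'
yb=.072; xb=np.array([np.cos(yb),np.sin(yb),0]); Z=np.array([0,0,1.]); a0=.0217
H=np.array([.5070,-.0037,.1075])+.23*np.cos(a0)*xb-.23*np.sin(a0)*Z
def bar(th): return H+.23*(-np.cos(th+a0)*xb+np.sin(th+a0)*Z)
def theta(g):
    d=np.asarray(g)-H; return np.arctan2(d[2],-d@xb)-a0, np.hypot(d[2],d@xb)
def grasp(o): return np.array(o["ee_pos"])-.0187*np.array(o["orientation"])[:,1]
E
python3 - <<'E'
from h import *
o=get_obs(); R=np.array(o["orientation"]); print(theta(grasp(o)))
ths=np.r_[np.linspace(0,.98,17)]
P=np.array([bar(t) for t in ths]); print((R.T@np.diff(P,axis=0).T).T.round(4)*10)
E
```

```text
(np.float64(0.00580303365724099), np.float64(0.23120097675224197))
[[-0.001 -0.1    0.099]
 [-0.001 -0.094  0.105]
 [-0.001 -0.087  0.111]
 [-0.001 -0.08   0.116]
 [-0.001 -0.073  0.12 ]
 [-0.001 -0.066  0.125]
 [-0.001 -0.058  0.128]
 [-0.001 -0.05   0.132]
 [-0.001 -0.042  0.135]
 [-0.001 -0.033  0.137]
 [-0.001 -0.025  0.139]
 [-0.001 -0.016  0.14 ]
 [-0.001 -0.008  0.141]
 [-0.001  0.001  0.141]
 [-0.001  0.009  0.141]
 [-0.001  0.018  0.14 ]]
```

Emit:
servo_tool --offset '[[0, -0.1, 0.1], [0, -0.095, 0.105], [0, -0.085, 0.11], [0, -0.08, 0.115], [0, -0.075, 0.12], [0, -0.065, 0.125], [0, -0.06, 0.13], [0, -0.05, 0.13]]' --dr '[[0, 0, 0], [0, 0, 0], [0, 0, 0], [0, 0, 0], [0, 0, 0], [0, 0, 0], [0, 0, 0], [0, 0, 0]]' --fingers '[5, 5, 5, 5, 5, 5, 5, 5]' --force 30

```text
time_s: 17.47
ee_pos: [0.5449, -0.0004, 0.1997]
orientation: [[0.069, 0.658, 0.75], [-0.998, 0.051, 0.047], [-0.007, -0.751, 0.66]]
contact_force: [-3.7, 5.7, -1.2]
width: 0.0125
```

Run:
```python
from h import *
o=st(); print(theta(grasp(o)),np.round(o["orientation"],3).tolist())
cv2.imwrite("pics/w13.png",snapshot("wrist")); cv2.imwrite("pics/s13.png",snapshot("scene"))
```

```text
t 17.47 p [ 5.449e-01 -4.000e-04  1.997e-01] q [-0.044 -0.371 -0.777  0.447  0.08   1.491] F [-3.7   5.72 -1.22] w 0.0125
(np.float64(0.47705490041863197), np.float64(0.23257248673568254)) [[0.069, 0.658, 0.75], [-0.998, 0.051, 0.047], [-0.007, -0.751, 0.66]]
```

View pics/w13.png

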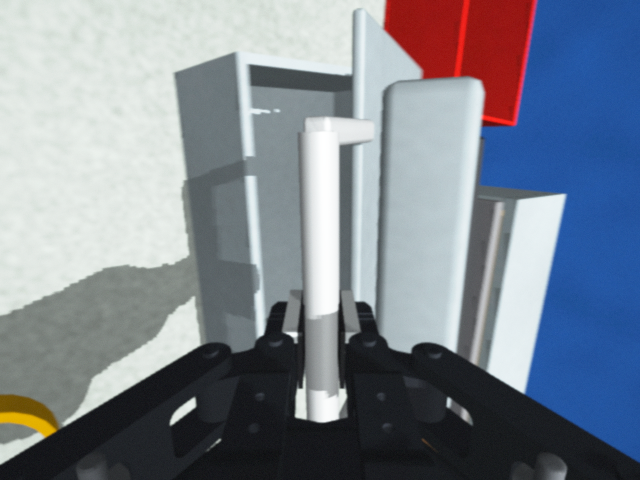

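View pics/s13.png

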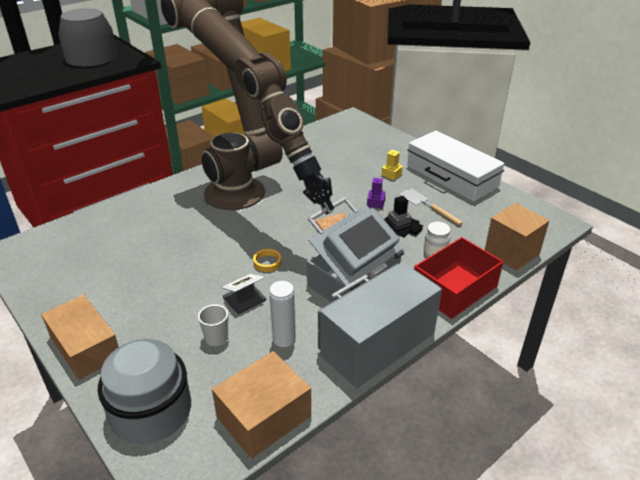

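Emit:
servo_tool --offset '[[0, -0.04, 0.135], [0, -0.035, 0.135], [0, -0.025, 0.14], [0, -0.015, 0.14], [0, -0.01, 0.14], [0, 0, 0.14], [0, 0.01, 0.14], [0, 0.015, 0.13]]' --dr '[[0, 0, 0], [0, 0, 0], [0, 0, 0], [0, 0, 0], [0, 0, 0], [0, 0, 0], [0, 0, 0], [0, 0, 0]]' --fingers '[5, 5, 5, 5, 5, 5, 5, 5]'

```text
time_s: 18.23
ee_pos: [0.6225, 0.005, 0.2821]
orientation: [[0.07, 0.661, 0.747], [-0.997, 0.052, 0.047], [-0.008, -0.748, 0.663]]
contact_force: [-2.1, 7.8, 0.6]
width: 0.013
```

Run:
```python
from h import *
o=st(); print(theta(grasp(o)),np.round(o["orientation"],3).tolist())
cv2.imwrite("pics/w14.png",snapshot("wrist")); cv2.imwrite("pics/s14.png",snapshot("scene"))
```

```text
t 18.23 p [0.6225 0.005  0.2821] q [-0.024 -0.241 -0.514  0.575  0.069  1.505] F [-2.12  7.78  0.61] w 0.013
(np.float64(0.9703307311101578), np.float64(0.2312951514104843)) [[0.07, 0.661, 0.747], [-0.997, 0.052, 0.047], [-0.008, -0.748, 0.663]]
```

View pics/w14.png

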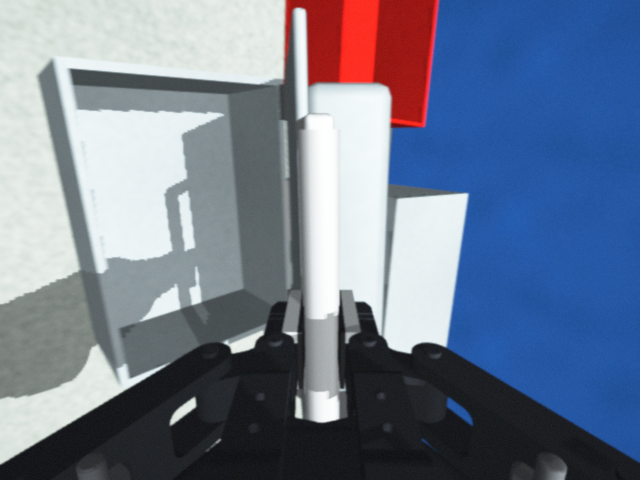

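View pics/s14.png

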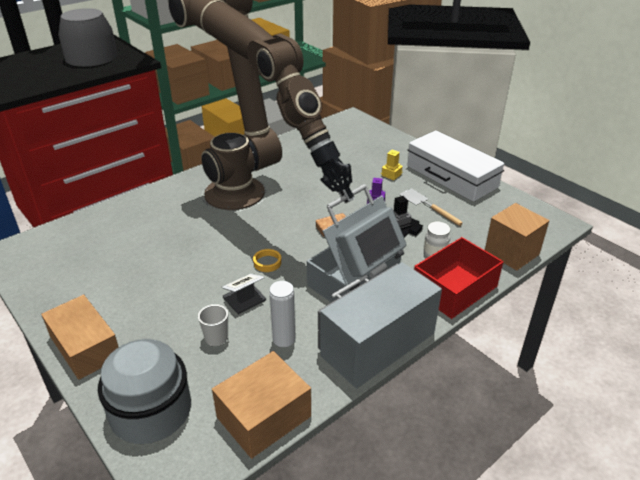

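The lid is at about 0.97 rad by the arc. I'll nudge it to about 1.01 rad, hold briefly, then lower it to about 0.70 rad.

Emit:
servo_tool --offset '[[0, 0.02, 0.09], [0, 0, 0], [0, 0, 0], [0, 0, 0], [0, 0, 0]]' --dr '[[0, 0, 0], [0, 0, 0], [0, 0, 0], [0, 0, 0], [0, 0, 0]]' --fingers '[5, 5, 5, 5, 5]'

```text
time_s: 18.75
ee_pos: [0.6308, 0.0056, 0.2878]
orientation: [[0.07, 0.663, 0.745], [-0.997, 0.053, 0.047], [-0.008, -0.747, 0.665]]
contact_force: [-3.3, 7.1, 4.2]
width: 0.013
```

Run:
```python
from h import *
o=st(); R=np.array(o["orientation"]); t,r=theta(grasp(o)); print(t,r)
P=np.array([bar(x) for x in np.linspace(t,.70,8)]); print((R.T@np.diff(P,axis=0).T).T.round(4)*10)
```

```text
t 18.75 p [0.6308 0.0056 0.2878] q [-0.023 -0.227 -0.493  0.579  0.068  1.506] F [-3.26  7.13  4.23] w 0.013
1.0134441367066702 0.23174795289056474
[[ 0.001 -0.017 -0.101]
 [ 0.001 -0.013 -0.102]
 [ 0.001 -0.008 -0.103]
 [ 0.001 -0.004 -0.103]
 [ 0.001  0.001 -0.103]
 [ 0.001  0.006 -0.103]
 [ 0.001  0.01  -0.102]]
```

Emit:
servo_tool --offset '[[0, -0.02, -0.1], [0, -0.015, -0.1], [0, -0.01, -0.105], [0, -0.005, -0.105], [0, 0, -0.1], [0, 0.005, -0.1], [0, 0.01, -0.1], [0, 0, 0]]' --dr '[[0, 0, 0], [0, 0, 0], [0, 0, 0], [0, 0, 0], [0, 0, 0], [0, 0, 0], [0, 0, 0], [0, 0, 0]]' --fingers '[5, 5, 5, 5, 5, 5, 5, 5]'

```text
time_s: 19.42
ee_pos: [0.5732, 0.0009, 0.2399]
orientation: [[0.068, 0.66, 0.748], [-0.998, 0.05, 0.047], [-0.006, -0.75, 0.662]]
contact_force: [-4.6, 4.9, 2.2]
width: 0.0125
```

Emit:
servo_tool --offset '[[0, 0, 0], [0, 0, 0], [0, 0, 0], [0, 0, 0], [0, 0, 0], [0, 0, 0]]' --dr '[[0, 0, 0], [0, 0, 0], [0, 0, 0], [0, 0, 0], [0, 0, 0], [0, 0, 0]]' --fingers '[5, 5, 5, 5, 5, 5]'

```text
time_s: 19.92
ee_pos: [0.5747, 0.001, 0.2416]
orientation: [[0.068, 0.661, 0.747], [-0.998, 0.05, 0.047], [-0.006, -0.748, 0.663]]
contact_force: [-3.2, 5.4, 2.6]
width: 0.0128
```

Run:
```python
from h import *
o=st(); print(theta(grasp(o)),np.round(o["joint_velocities"],3))
for c in("wrist","scene","top"): cv2.imwrite(f"pics/{c}15.png",snapshot(c))
a=cv2.imread("pics/scene15.png")[170:290,290:450]; cv2.imwrite("pics/s15c.png",cv2.resize(a,(800,600),interpolation=cv2.INTER_CUBIC))
```

```text
t 19.92 p [0.5747 0.001  0.2416] q [-0.036 -0.327 -0.661  0.515  0.074  1.497] F [-3.25  5.39  2.56] w 0.0128
(np.float64(0.6986948136833964), np.float64(0.23211774612377295)) [ 0.    -0.001  0.     0.001  0.     0.   ]
```

View pics/s15c.png

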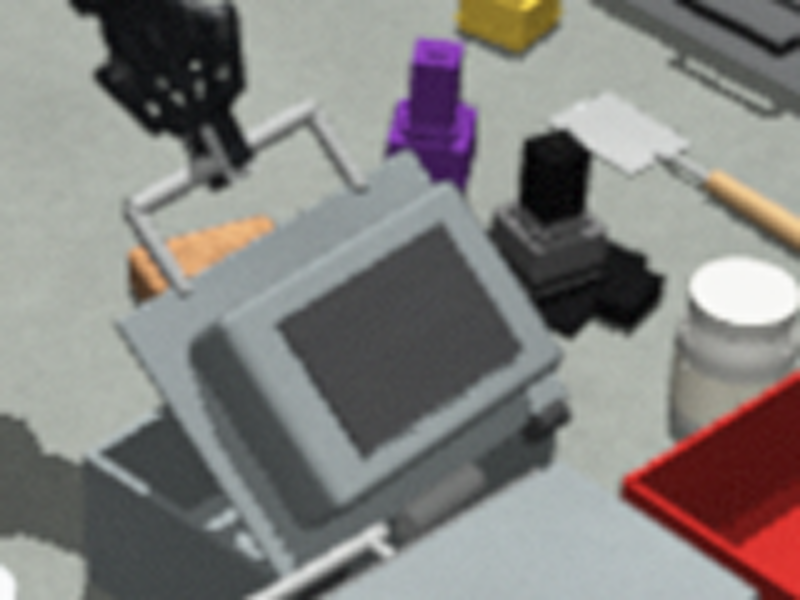

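View pics/top15.png

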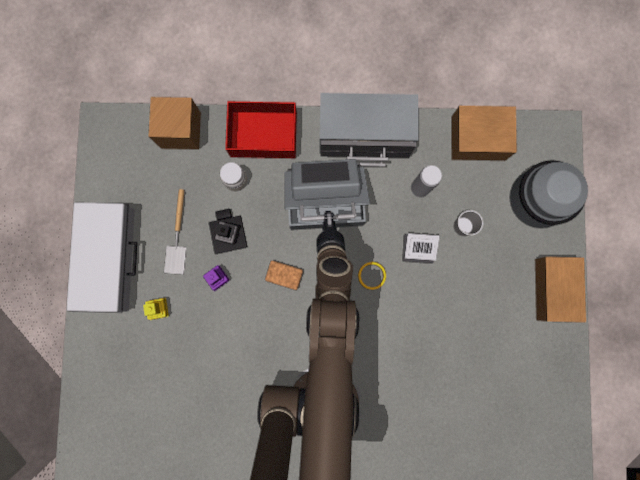

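View pics/wrist15.png

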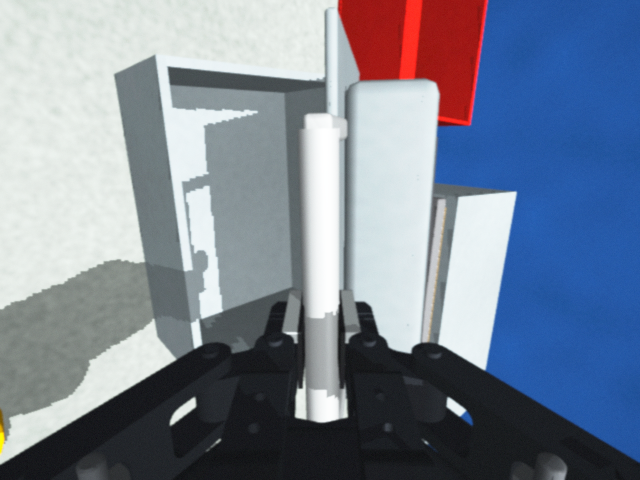

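The top view shows the bystanders where they started and the scanner upright on its pad at (227,232). The lid is still, gripped at about 0.70 rad. Handing in.

Run:
```python
from h import *
print(job_done()); st()
```

```text
the job is handed in; nothing more can be done
None
the job is handed in; nothing more can be done
```

The job is done and handed in at about 20 s of the 72 s allowed. The hand-in reports no verdict, so what follows comes from my own measurements.

- **Scan:** I lifted the grey and black scanner off its dock and held it about 80 mm from the label, about 0.01 rad from square. Its centre line was within about 5 mm of the label's centre. It stayed still for about 2.4 s.
- **Return to dock:** I set it back on the pad and released it. The force reversed at the same height as at pick-up (71.2 mm), and pictures afterwards show it upright, a few mm from the pad's centre.
- **Lid:** I gripped the bar, raised the lid to about 1.01 rad, and brought it back to about 0.70 rad. The robot was still holding it there at hand-in.

**Last checks:**
- The arm was still and the gripper was closed on the bar. The force sensor showed about 7 N, which includes roughly 5 N sideways along the bar.
- The top picture shows the bystanders where they started.
- The lid angle is worked out from where the gripper sits on the lid's arc, because there is no direct reading. The radius came out at 0.232 m against the given 0.230 m, so I expect an error of about 0.015 rad.
- The gripper read 12.8 mm on the 14 mm bar, a small disagreement that the pictures did not explain; they show the bar firmly between the pads.

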